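# Change the air filter in a moped's air case

## Robot

A 6-joint arm with a two-finger parallel gripper is mounted at the origin on the work surface. World frame = base frame: x ahead of the robot, y to its left, z up, the work surface at z = 0. Lengths are in m, angles in degrees, forces in N, time in s.
With the tool pointing down it reaches from about 0.4 to 0.825 m from the base axis. Payload 7 kg.
Tool frame: the origin (TCP) lies at the very end of the fingers, on their centre line; the grasp point (between the pads) lies 19 mm behind it; x points along the fingers, z is the direction in which the jaws open and shut, and the axes are right-handed (so a half turn about x gives the same grasp; the last joint's range is limited). The gripper opens to 88 mm and grips with 3 to 60 N. Pads are 19 mm wide; open, the fingers measure 130 mm over their backs; the gripper's body (78 mm by 193 mm) begins 47 mm behind the grasp point.
Start: joints at [-59.639, 20.546, 0.682, 0, -70.136, -16.507], TCP at [0.162, -0.655, 0.227] pointing down, gripper open.
Joint ranges: [-176.03, 176.03], [-82.01, 121.73], [-58.28, 71.71], [-173.87, 95.51], [-174.79, -0.11], [-173.66, 173.66]. Speed limits (degrees/s): [136.94, 136.94, 172.46, 180, 180, 180].

## Interface

Orientations are given as [roll, pitch, yaw] about the fixed x, y, z axes, in that order (R = Rz(yaw) Ry(pitch) Rx(roll)).
In Python, from plant import * gives the robot as it stands.
- The arm moves only by the tool arm_command, never from a script. Its argument "commands" is one flat list of numbers, 5 for each row, row after row: the shift along the tool's x, y, z in mm, then the turn about the tool's x in degrees, then the opening in per cent of the stroke, from 0 (shut) to 100 (fully open). A call has 1 to 5 rows; each row shifts and turns the pose as measured when the row begins, along the tool's axes as they then stand; what a row does not reach is not made up. A row lasts 1/8 s, in which the tool goes at most 62.5 mm and 10.7 degrees, less where a joint would pass 70% of its speed; a pose out of reach is approached as far as the arm can. A call is refused whole if a number of a shift passes 62.5 or a number of a turn 10.7, either way. A call with a gripper value outside its range is refused whole. The fingers move at their own pace and stop on an object; the grip force is fixed at half the most. Time passes only in rows, so rows that do not move let the fingers close. It gives the time, the measured TCP pose, the force and the opening at its end, in the units of the state.
- get_obs(): the state, without advancing time (a new reading comes with each control period).
- snapshot(name): name is "side" or "top"; returns a dict with "frame" (384x512x3 uint8, blue, green, red), "fov_y" (degrees; the focal length in pixels is half the picture's height over the tangent of half this angle, whatever the lens; pixels are square), "cx", "cy" (the principal point, pixels), "dist" ([k1, k2, p1, p2, k3] as OpenCV has them; the pictures are not rectified), "world_to_cam" (4x4, takes a point from world to camera coordinates). Camera axes: x right, y up, looking along -z (the intrinsics and any distortion apply to the point x, -y, -z); pixel columns grow to the right and rows downward; lengths in m; the calibration is good to about 2 mm. A picture is of the moment at which its call begins. There is no depth.
- close_job(): hands the job in, once; it reports no verdict.
The state is a dict: "clock": time; "joint_pos": joint angles; "qvel": joint speeds; "tau": joint torques, N m; "tool_pos": TCP position; "orientation": TCP orientation; "force": force on the tool from outside, world axes, zero at the start; "moment": the same for the moment, N m; "opening": finger opening in m.
Only numpy, scipy, OpenCV 4.12 (cv2) and the standard library are available. Lean on these libraries where they do the work, as an engineer would, in place of code of your own. Each camera call takes 0.05 s, during which the arm holds its last target. There are 200 camera calls.

## Task

The air filter in the moped's black air case is worn out: lift the dirty brown filter out and put it in the green scrap tub. Then take the clean yellow filter and lower it onto its seat in the case before letting go, so that it sits flat and square, fully home all round. Leave the other things on the bench where they are.

Things in the scene. Friction and masses are not known exactly. Their poses are not given: they have to be found in the camera images.
- air_case: Black plastic air case, fixed, sloping 30 deg; its pocket holds a filter. Origin: centre of the flat ledge the filter rests on, 92 mm above the bench. z: squarely out of the pocket; y: level, along its length; x: up the slope. Pocket 96 (x) by 156 mm (y), 3 mm wider than the filter on each side; upright walls 14 mm above the ledge, then a lip flared out to 109 by 169 mm at 22 mm, the highest part.
- pocket_mouth (a point): The middle of the air case's pocket at the height of the lip's edge, 22 mm out from the ledge along the case's z; same axes as the case. The case's upper edge stands 140 mm above the bench; below it a snorkel and a rubber boot stick out up-slope, to 95 mm from the case's origin. The steel stand's base plate, 150 by 200 mm, is bolted to the bench.
- dirty_filter: Dirty filter, now seated in the air case: dark grey frame 90 (x) by 150 (y) by 24 mm (z), dark brown pleats, loose, 0.13 to 0.24 kg. Along its middle stands a pull handle: a solid rib 12 mm thick (x), 80 mm long (y), its top 54 mm above the underside (30 above the frame). Pinch it across the 12 mm, fingertips a few mm above the frame. Origin: centre of the underside; z out of the handle side.
- clean_filter: Clean filter, lying flat on the bench, handle up: same shape and size as the dirty one, 0.13 to 0.21 kg, light grey frame, yellow pleats. Origin: centre of the underside, z up through the handle, y along its 150 mm length and its handle. It fits the pocket either way round (half a turn about z), its y along the case's y, handle outward.
- scrap_tub: Loose green open plastic tub for scrap, 240 mm (x) by 180 mm (y) by 100 mm high, walls and floor 4 mm thick, about 0.6 kg, standing on the bench. Origin: centre of its underside, z up.
- brake_lever: Loose aluminium brake lever, 175 mm long (x), 14 mm high. Bystander. Origin: its middle, on the underside.
- feeler_gauge: Loose stainless steel feeler gauge, 100 mm long (x), 15 mm high, a few blades fanned out. Bystander. Origin: its middle, on the underside.
- tyre_lever: Loose yellow plastic tyre lever, 200 mm long (x), 15 mm high. Bystander. Origin: its middle, on the underside.
- glass_jar: Loose upright glass jar with red twist cap, 68 mm across, 85 mm high. Bystander. Origin: centre of its underside.
- case_cover: Loose black plastic cover of the air case, lying flat, 124 mm (x) by 190 mm (y), 37 mm high. Bystander. Origin: centre of its underside.
Mind the look-alikes: they are no part of the job. Leave any orange or purple look-alike of the clean_filter alone. Leave any pink look-alike of the dirty_filter alone.

How it is judged (in metres and radians):
On the way, in this order (a step that is already met when the one before it is completed fails the run):
1. the dirty filter lies in the scrap tub, let go (x of dirty_filter in the frame of scrap_tub between -0.118 and 0.118 m and y of dirty_filter in the frame of scrap_tub between -0.088 and 0.088 m and z of dirty_filter in the frame of scrap_tub between -0.01 and 0.085 m and contact force between dirty_filter and the fingers below 0.05 N), for 0.2 s.
2. the clean filter, still held by the fingers, is inside the pocket, within 10 mm of its seat (x of clean_filter in the frame of air_case between -0.01 and 0.01 m and y of clean_filter in the frame of air_case between -0.01 and 0.01 m and z of clean_filter in the frame of air_case between -0.004 and 0.01 m and contact force between clean_filter and the fingers above 0.3 N), for 0.1 s.
At the end, for the whole second after the job is handed in: The clean filter rests in the pocket, let go: underside within 3 mm of the ledge, centred to 6 mm, flat to 0.06 rad, square to 0.08 rad (either way round). The dirty filter is at rest inside the scrap tub, its origin below 85 mm over the tub's underside; the tub is upright to 0.15 rad (x of clean_filter in the frame of air_case between -0.006 and 0.006 m and y of clean_filter in the frame of air_case between -0.006 and 0.006 m and z of clean_filter in the frame of air_case between -0.004 and 0.003 m and angle between the z axis of clean_filter and the z axis of air_case, either way round below 0.06 rad and angle between the y axis of clean_filter and the y axis of air_case, either way round below 0.08 rad and x of dirty_filter in the frame of scrap_tub between -0.118 and 0.118 m and y of dirty_filter in the frame of scrap_tub between -0.088 and 0.088 m and z of dirty_filter in the frame of scrap_tub between -0.01 and 0.085 m and angle between scrap_tub's own z axis and vertical below 0.15 rad and linear speed of each of clean_filter, dirty_filter below 0.02 m/s and contact force between clean_filter and the fingers below 0.05 N); the robot touches nothing.
It fails at once if a loose bystander (brake lever, feeler gauge, tyre lever, glass jar or case cover) is moved more than 30 mm (distance of any of brake_lever, feeler_gauge, tyre_lever, glass_jar, case_cover from where it was at the start of the episode above 0.03 m).
It fails at once if the glass jar is knocked over (angle between glass_jar's own z axis and vertical above 0.5 rad).
It also fails if it takes over 58 s, if anything falls off the work surface, if the arm or the gripper's body presses on something with over 40 N, if the wrist force passes 120 N, or if a joint passes its speed limit or range.

## Working session

There is one attempt and no reset: what is moved stays moved. The work goes in short steps, Python scripts to look and compute and a tool call to move; the robot and the scene stay as the last step left them, time stands still between calls to the robot, and variables do not carry over. Pictures are saved under pics/ and viewed, about 8 in all and at most 12, crops included, and the job is handed in when it is done.

Besides the shell and the picture viewer there is one more tool, called after ">>>" in YAML: its name, and indented under it one key for each argument. arm_command: Moves the arm, as the interface text tells. Its arguments: {"type":"object","properties":{"commands":{"type":"array"}},"required":["commands"]}

```bash
mkdir -p pics; ls; cat > h.py <<'E'
from plant import *
import numpy as np, cv2, pickle
from scipy.spatial.transform import Rotation as Ro
def snap(n):
    s=snapshot(n); f=192/np.tan(np.radians(s["fov_y"]/2))
    s["K"]=np.array([[f,0,s["cx"]],[0,f,s["cy"]],[0,0,1]]); s["D"]=np.array(s["dist"],float); s["T"]=np.array(s["world_to_cam"]); return s
def ray(s,uv):
    p=cv2.undistortPoints(np.array(uv,float).reshape(-1,1,2),s["K"],s["D"]).reshape(-1,2)
    d=np.c_[p[:,0],-p[:,1],-np.ones(len(p))]; R=s["T"][:3,:3]
    return -R.T@s["T"][:3,3], d@R
def onz(s,uv,z):
    c,d=ray(s,uv); return c+d*((z-c[2])/d[:,2])[:,None]
def proj(s,P):
    q=np.atleast_2d(P)@s["T"][:3,:3].T+s["T"][:3,3]; q=q*[1,-1,-1]
    return cv2.projectPoints(q,np.zeros(3),np.zeros(3),s["K"],s["D"])[0].reshape(-1,2)
def tri(a,ua,b,ub):
    out=[]
    ca,da=ray(a,ua); cb,db=ray(b,ub)
    for x,y in zip(da,db):
        t=np.linalg.lstsq(np.c_[x,-y],cb-ca,rcond=None)[0]; p,q=ca+x*t[0],cb+y*t[1]; out.append(np.r_[(p+q)/2,np.linalg.norm(p-q)])
    return np.array(out)
E
python3 - <<'E'
from h import *
for n in("top","side"):
    s=snap(n); pickle.dump(s,open(n+"0.pkl","wb")); cv2.imwrite(f"pics/{n}0.png",cv2.resize(s["frame"],(800,600),interpolation=cv2.INTER_CUBIC)); print(n,s["fov_y"],s["dist"],ray(s,[[256,192]]))
print(get_obs())
E
```

```text
pics
top 49.685192472288776 [0.04999976 0.         0.         0.         0.        ] (array([ 0.42143643, -0.02903235,  1.38621783]), array([[ 0.05075138,  0.00622673, -0.99871769]]))
side 57.569376580729106 [-0.01078854  0.          0.          0.          0.        ] (array([0.43470694, 0.67335336, 0.84298693]), array([[ 0.06837229, -0.67264504, -0.7370649 ]]))
{'clock': 0.1, 'joint_pos': array([-5.96389071e+01,  2.05872508e+01,  6.38653087e-01, -1.56475066e-02,
       -7.01337075e+01, -1.65060830e+01]), 'qvel': array([-0.02512755, -0.0320171 ,  0.09363121,  0.13417506, -0.00824324,
       -0.11639215]), 'tau': array([-6.90036304e-04, -5.84159982e+01,  2.93753707e+01,  7.01567486e+00,
        1.02240464e-02, -6.05312903e-05]), 'tool_pos': array([ 0.16149398, -0.65496184,  0.22572102]), 'orientation': array([  6.37386953,  89.91639024, 110.22355141]), 'force': array([ 0.21935461,  0.23384665, -0.36041534]), 'moment': array([-0.01876857,  0.02535067,  0.02315302]), 'opening': 0.08758919316373492}
```

View pics/top0.png

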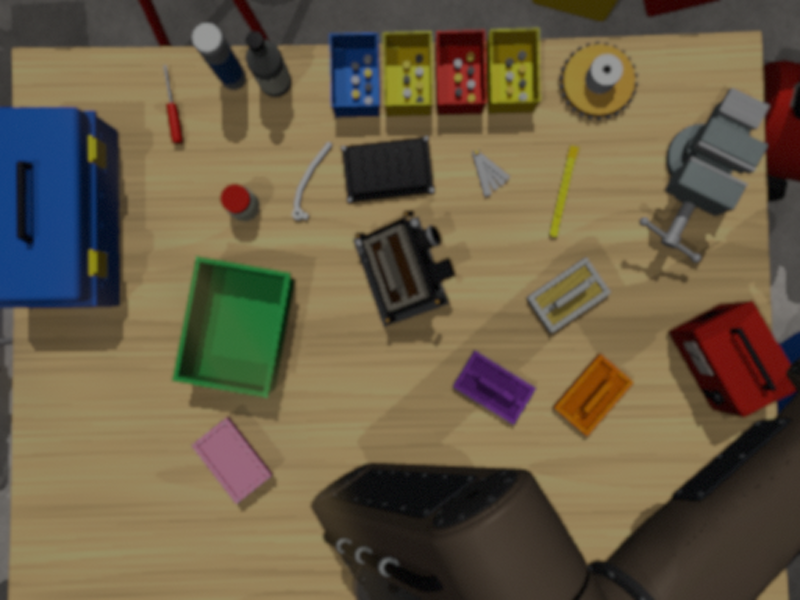

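View pics/side0.png

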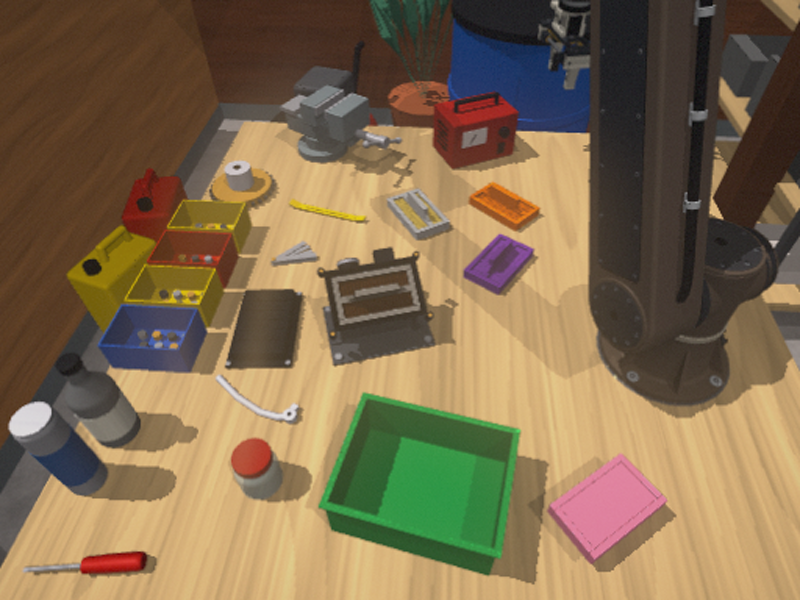

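The top view (800x600 pixels) shows these candidates:
- **Clean filter:** yellow pleats with a light grey frame at (568,297). The look-alikes are purple (494,388) and orange (592,395).
- **Dirty filter:** brown, in the black case at (400,270). The look-alike is pink (233,460).
- **Tub:** green at (235,327).

By the description I choose (568,297) and (400,270). I'll check both in one close crop.

```bash
python3 - <<'E'
from h import *
t,s=[pickle.load(open(n+"0.pkl","rb")) for n in("top","side")]
def crop(f,x,y,w=70,h=56):  # native px
    c=f["frame"][y:y+h,x:x+w].astype(float); c=np.clip(c*1.3,0,255).astype(np.uint8)
    im=cv2.resize(c,(400,300) if 0 else (w*5,h*5),interpolation=cv2.INTER_CUBIC)
    for k in range(0,w,10): cv2.putText(im,str(x+k),(k*5,8),0,.3,(255,255,0)); im[10:14,k*5]=255
    for k in range(10,h,10): cv2.putText(im,str(y+k),(0,k*5+4),0,.3,(255,255,0)); im[k*5,20:24]=255
    return im
a=np.hstack([crop(t,225,132,78,60),crop(s,202,155,78,60)]); b=np.hstack([crop(t,328,160,78,58),crop(s,235,112,78,58)])
cv2.imwrite("pics/c1.png",np.vstack([a,b]))
E
```

```text
(no output)
```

View pics/c1.png

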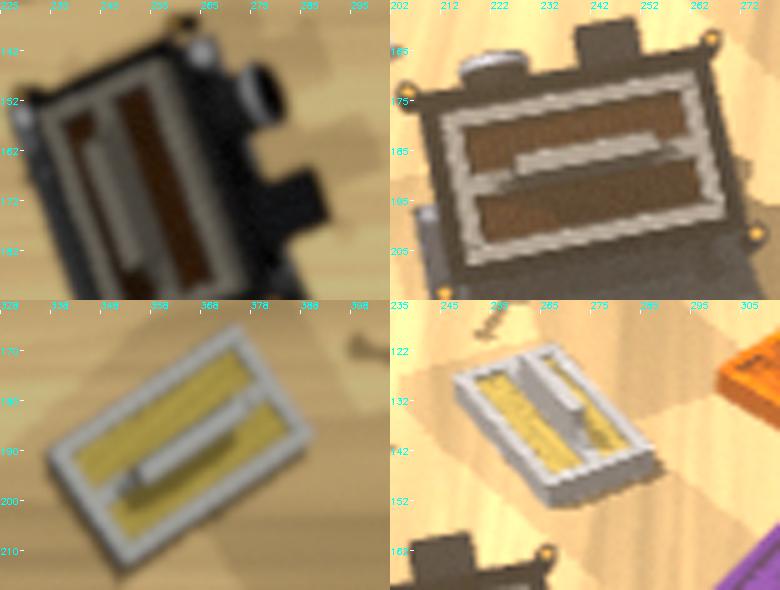

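The crop confirms both choices: the yellow-pleated, light-framed filter is at about top (366,188) and side (258,133), and the brown filter is in the case at top (253,170) and side (240,189). Next I'll fit the poses from the corner pixels.

```bash
cat > fit.py <<'E'
from h import *
from scipy.optimize import least_squares
def casefr(p): # x,y,yaw(rad),tilt -> R (x up slope, y level)
    R=Ro.from_euler('z',p[2]).as_matrix()@Ro.from_euler('y',-p[3]).as_matrix(); return R
def fit(obs,p0,z0,tilt):
    # obs: list of (cam, local pts, px)
    def f(p):
        R=casefr([p[0],p[1],p[2],tilt]); return np.concatenate([(proj(c,np.array(L)@R.T+[p[0],p[1],z0])-np.array(u)).ravel() for c,L,u in obs])
    r=least_squares(f,p0,loss='soft_l1'); return r.x,f(r.x)
E
python3 - <<'E'
from fit import *
t,s=[pickle.load(open(n+"0.pkl","rb")) for n in("top","side")]
def nat(d,ox,oy,px,py): return np.c_[[(x-px)/5+ox-.4 for x,y in d],[(y-py)/5+oy-.4 for x,y in d]]
# dirty/case : top crop (225,132)@(0,0); side (202,155)@(390,0)
r=np.radians
C=lambda sx,sy:[sx*.045,sy*.075,.024]
# case x roughly -y world & : right in top image. y: level
ts=nat([(40,112),(162,72),(246,296)],225,132,0,0)
ss=nat([(441,117),(692,72),(724,215),(470,265)],202,155,390,0)
# height-only intersections for starting values
print("tub/rough top:",onz(t,[[253,170],[366,188],[150,210],[256,20]],.1).round(3))
c0=onz(t,[[253,170]],.12)[0]
for yaw0 in (-70,-110,-250):
  # y axis dir = yaw+90 ; upper-left in top view etc.
  pass
# world dirs: image right = -y, up = +x.
# case x (upslope) ~ right/up in image ; case y = 90deg ccw = up/left in image
obs=[(t,[C(-1,1),C(1,1),C(1,-1)],ts),(s,[C(1,1),C(1,-1),C(-1,-1),C(-1,1)],None)]
# side image left = +x world => +y case at left
obs[1]=(s,[C(1,1),C(1,-1),C(-1,-1),C(-1,1)],ss)
p,res=fit(obs,[c0[0],c0[1],r(-75)],.092,r(30)); print("case",p[:2].round(4),np.degrees(p[2]).round(2),res.reshape(-1,2).round(2).tolist())
for o in obs: print(fit([o],p,.092,r(30))[0])
H=[[0,.04,.054],[0,-.04,.054],[.006,.04,.054],[-.006,.04,.054],[.006,-.04,.054],[-.006,-.04,.054]]
R=casefr([*p,r(30)]); W=np.array(H)@R.T+[p[0],p[1],.092]
print("pred handle disp top",((proj(t,W)-[225,132]+.4)*5).round(0).tolist(),"side",((proj(s,W)-[202,155]+.4)*5+[390,0]).round(0).tolist())
# clean
tc=nat([(48,455),(240,327),(313,435),(125,575)],328,160,0,290)
sc=nat([(455,378),(555,345),(650,447),(548,487)],235,112,390,290)
c1=onz(t,[[366,188]],.024)[0]
# top pic: long axis from lower-left to upper-right ; left end => +y world. take y axis toward left-lower
obs=[(t,[C(1,1),C(1,-1),C(-1,-1),C(-1,1)],tc),(s,[C(1,-1),C(-1,-1),C(-1,1),C(1,1)],None)]
obs=[obs[0]]
p2,res=fit(obs,[c1[0],c1[1],r(30)],0,0); print("clean top",p2[:2].round(4),np.degrees(p2[2]).round(2),res.round(2))
W=np.array([C(1,1),C(1,-1),C(-1,-1),C(-1,1)]+H)@casefr([*p2,0]).T+[p2[0],p2[1],0]
print("pred side disp",((proj(s,W)-[235,112]+.4)*5+[390,290]).round(0).tolist())
print("pred top disp",((proj(t,W)-[328,160]+.4)*5+[0,290]).round(0).tolist())
# tub: green mask rim corners
for c,n in((t,'t'),(s,'s')):
    hsv=cv2.cvtColor(c["frame"],cv2.COLOR_BGR2HSV); m=cv2.inRange(hsv,(45,90,30),(80,255,255)); cn=max(cv2.findContours(m,0,2)[0],key=cv2.contourArea)
    rc=cv2.minAreaRect(cn); print(n,rc,cv2.approxPolyDP(cn,8,True).reshape(-1,2).tolist())
    if n=='t':
        b=cv2.approxPolyDP(cn,8,True).reshape(-1,2); b=onz(t,b,.1); print(b.round(3).tolist(),b.mean(0))
E
```

```text
tub/rough top: [[ 0.556 -0.013  0.1  ]
 [ 0.492 -0.361  0.1  ]
 [ 0.438  0.308  0.1  ]
 [ 1.026 -0.033  0.1  ]]
case [ 0.5519 -0.0208] -72.2 [[-0.22, 0.19], [-1.28, -2.27], [-1.89, -0.39], [0.14, -1.51], [0.75, -1.06], [0.75, -0.18], [-0.11, -0.76]]
[ 0.54979376 -0.02456463 -1.2523863 ]
[ 0.55275833 -0.01745406 -1.24377637]
pred handle disp top [[90.0, 143.0], [133.0, 268.0], [98.0, 140.0], [82.0, 147.0], [141.0, 265.0], [125.0, 271.0]] side [[517.0, 161.0], [658.0, 137.0], [515.0, 151.0], [519.0, 172.0], [656.0, 127.0], [660.0, 147.0]]
clean top [ 0.4857 -0.3734] 33.2 [-0.18  0.17 -0.8  -0.09  0.61  0.91  0.29 -1.14]
pred side disp [[562.0, 477.0], [465.0, 366.0], [566.0, 332.0], [668.0, 438.0], [592.0, 398.0], [538.0, 341.0], [585.0, 401.0], [599.0, 396.0], [531.0, 343.0], [545.0, 338.0]]
pred top disp [[47.0, 456.0], [236.0, 327.0], [316.0, 440.0], [126.0, 569.0], [141.0, 481.0], [245.0, 410.0], [136.0, 473.0], [147.0, 488.0], [239.0, 402.0], [250.0, 418.0]]
t ((149.40158081054688, 209.12271118164062), (64.7183837890625, 82.13973999023438), 10.980650901794434) [[126, 164], [111, 243], [169, 254], [185, 175]]
[[0.583, 0.381, 0.1], [0.339, 0.428, 0.1], [0.301, 0.251, 0.1], [0.545, 0.199, 0.1]] [0.44199763 0.31463047 0.1       ]
s ((271.26416015625, 306.57550048828125), (120.87728118896484, 94.91614532470703), 15.945395469665527) [[233, 251], [204, 322], [212, 338], [312, 367], [332, 275]]
```

```bash
cat > plan.py <<'E'
from h import *
def plan(x,y,z,az=None):
    o=get_obs(); R=Ro.from_euler('xyz',o["orientation"],degrees=True).as_matrix(); zt=R[:,2]; cur=np.degrees(np.arctan2(zt[1],zt[0]))
    print("t",round(o["clock"],2),"tcp",o["tool_pos"].round(4),"jaw az",round(cur,2),"j6",o["joint_pos"][5].round(1),"F",o["force"].round(1),"open",round(o["opening"]*1000,1),"tilt",np.degrees(np.arccos(-R[2,0])).round(2))
    d=np.array([x,y,z])-o["tool_pos"]; print(" shift now",(R.T@d*1000).round(1),end=" ")
    if az is not None:
        k=(az-cur+90)%180-90   # world ccw turn; tool x is down -> turn=-k
        R2=R@Ro.from_euler('x',-k,degrees=True).as_matrix(); print("turn",round(-k,1),"then shift",(R2.T@d*1000).round(1),end="")
    print()
E
python3 -c "
from plan import *
plan(.544,.002,.226,18)"
```

```text
t 0.1 tcp [ 0.1615 -0.655   0.2257] jaw az 103.85 j6 -16.5 F [ 0.2  0.2 -0.4] open 87.6 tilt 0.08
 shift now [ 4.000e-01 -5.286e+02  5.463e+02] turn 85.8 then shift [4.000e-01 5.066e+02 5.668e+02]
```

>>> arm_command:
  commands: [0, 0, 0, -10.5, 100, 0, 0, 0, -10.5, 100, 0, 0, 0, -10.5, 100, 0, 0, 0, -10.5, 100, 0, 0, 0, -10.5, 100]

```text
clock: 0.72
tool_pos: [0.1611, -0.6535, 0.2228]
orientation: [-48.4, 89.6, 109.2]
force: [-0.5, 0.8, -0.5]
opening: 0.0878
```

>>> arm_command:
  commands: [0, 0, 0, -10.5, 100, 0, 0, 0, -10.5, 100, 0, 0, 0, -10.5, 100, 0, 0, 0, -10.5, 100, 0, 0, 0, 0, 100]

```text
clock: 1.35
tool_pos: [0.1607, -0.6521, 0.2199]
orientation: [-91.3, 89.3, 109.2]
force: [-0.2, 0.8, 1.2]
opening: 0.0877
```

```bash
python3 -c "
from plan import *
plan(.544,.002,.226,18)"
```

```text
t 1.35 tcp [ 0.1607 -0.6521  0.2199] jaw az -159.48 j6 80.2 F [-0.2  0.8  1.2] open 87.7 tilt 0.67
 shift now [-3.000e-01 -4.783e+02 -5.883e+02] turn 2.5 then shift [-3.000e-01 -5.037e+02 -5.667e+02]
```

>>> arm_command:
  commands: [-1, -38.7, -43.6, 0, 100, -1, -38.7, -43.6, 0, 100, -1, -38.7, -43.6, 0, 100, -1, -38.7, -43.6, 0, 100, -1, -38.7, -43.6, 0, 100]

```text
clock: 1.98
tool_pos: [0.3012, -0.3916, 0.2243]
orientation: [-84.6, 89.1, 114.1]
force: [1.5, 0.5, 0.7]
opening: 0.0879
```

>>> arm_command:
  commands: [-1, -38.7, -43.6, 0, 100, -1, -38.7, -43.6, 0, 100, -1, -38.7, -43.6, 0, 100, -1, -38.7, -43.6, 0, 100, -1, -38.7, -43.6, 0, 100]

```text
clock: 2.6
tool_pos: [0.4513, -0.131, 0.2335]
orientation: [-96.1, 89.2, 101.1]
force: [0.9, -0.5, -0.1]
opening: 0.0878
```

```bash
python3 -c "
from plan import *
plan(.544,.002,.20,18);print(get_obs()['joint_pos'].round(1),get_obs()['orientation'])"
```

```text
t 2.6 tcp [ 0.4513 -0.131   0.2335] jaw az -162.8 j6 10.3 F [ 0.9 -0.5 -0.1] open 87.8 tilt 0.79
 shift now [  35.1  -99.2 -127.9] turn -0.8 then shift [  35.1  -97.4 -129.2]
[  7.2   0.8 -22.9  -0.9 -66.4  10.3] [-96.07088414  89.20799491 101.12664128]
```

>>> arm_command:
  commands: [2, -33, -42, -0.8, 100, 2, -33, -42, 0, 100, 2, -31, -42, 0, 100, 0, 0, 0, 0, 100]

```text
clock: 3.1
tool_pos: [0.5459, 0.0079, 0.2292]
orientation: [-101.4, 89.2, 95.8]
force: [-0.8, -1.0, -0.8]
opening: 0.0876
```

```bash
python3 - <<'E'
from plan import *
plan(.544,.002,.20,18)
o=get_obs(); R=Ro.from_euler('xyz',o["orientation"],degrees=True).as_matrix()
t,s=snap("top"),snap("side"); pickle.dump((t,s,o),open("v1.pkl","wb"))
a=[]
P=[o["tool_pos"]+R@[0,0,k*.044] for k in(-1,1)]
print("pred tips side",proj(s,P).round(1).tolist(),"top",proj(t,P).round(1).tolist())
for c,x,y in((t,205,110),(s,190,100)):
    im=cv2.resize(c["frame"][y:y+120,x:x+100],(400,480),interpolation=cv2.INTER_CUBIC); im=np.clip(im*1.4,0,255).astype(np.uint8)
    for k in range(0,100,10): cv2.putText(im,str(x+k),(k*4,8),0,.3,(255,255,0))
    for k in range(10,120,10): cv2.putText(im,str(y+k),(0,k*4+4),0,.3,(255,255,0))
    for q in proj(c,P): cv2.drawMarker(im,tuple(int(v) for v in ((q-[x,y]+.4)*4)),(0,0,255),0,10)
    a.append(im)
cv2.imwrite("pics/v1.png",np.hstack(a))
E
```

```text
t 3.1 tcp [0.5459 0.0079 0.2292] jaw az -162.86 j6 -3.4 F [-0.8 -1.  -0.8] open 87.6 tilt 0.79
 shift now [29.1  5.5  3.6] turn -0.9 then shift [29.1  5.4  3.7]
pred tips side [[221.9, 163.7], [255.2, 158.6]] top [[240.0, 154.0], [249.8, 183.7]]
```

View pics/v1.png

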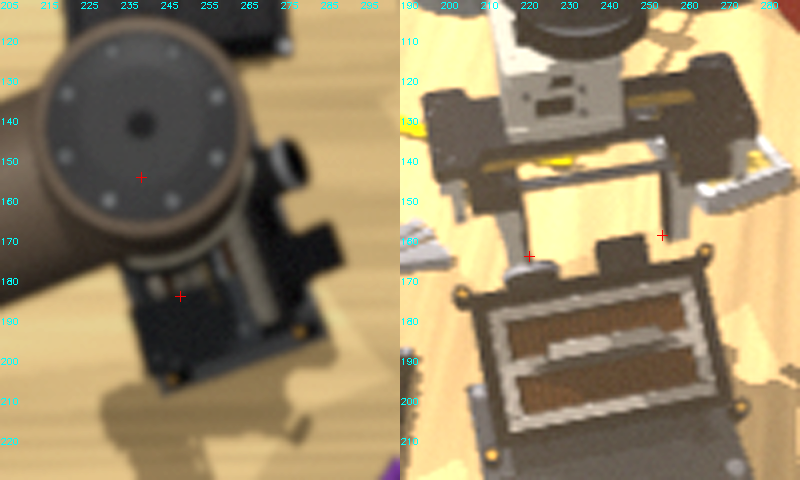

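The side view shows the open fingers straddling above the handle. The predicted fingertips at (222,164) and (255,159) match the picture, so the calibration holds. Now I go down.

>>> arm_command:
  commands: [25, 4.5, 3.7, -0.9, 100, 25, 0, 0, 0, 100, 20, 0, 0, 0, 100, 0, 0, 0, 0, 100]

```text
clock: 3.7
tool_pos: [0.5396, -0.0028, 0.1592]
orientation: [-107.6, 89.2, 89.7]
force: [-0.4, -0.5, 0.8]
opening: 0.0876
```

```bash
python3 - <<'E'
from plan import *
plan(.544,.0033,.1155,18)
E
```

```text
t 3.7 tcp [ 0.5396 -0.0028  0.1592] jaw az -162.69 j6 -2.1 F [-0.4 -0.5  0.8] open 87.6 tilt 0.82
 shift now [43.8 -3.9 -5.8] turn -0.7 then shift [43.8 -3.8 -5.8]
```

>>> arm_command:
  commands: [5, -3.9, -5.8, -0.7, 100, 0, 0, 0, 0, 100]

```text
clock: 3.95
tool_pos: [0.5449, 0.0023, 0.156]
orientation: [-118.3, 89.1, 79.7]
force: [-0.9, 0.1, 0.5]
opening: 0.0875
```

```bash
python3 - <<'E'
from plan import *
plan(.544,.0033,.1155,18)
E
```

```text
t 3.95 tcp [0.5449 0.0023 0.156 ] jaw az -162.08 j6 -1.9 F [-0.9  0.1  0.5] open 87.5 tilt 0.86
 shift now [40.5 -0.7  0.8] turn -0.1 then shift [40.5 -0.7  0.8]
```

>>> arm_command:
  commands: [14, -0.4, 0.6, 0, 100, 14, 0, 0, 0, 100, 11, 0, 0, 0, 100, 0, 0, 0, 0, 100]

```text
clock: 4.45
tool_pos: [0.5442, 0.0032, 0.1145]
orientation: [-119.3, 89.1, 78.6]
force: [1.0, 0.4, -0.1]
opening: 0.0878
```

```bash
python3 - <<'E'
from plan import *
plan(.544,.0033,.1155,18)
E
```

```text
t 4.45 tcp [0.5442 0.0032 0.1145] jaw az -162.1 j6 -1.9 F [ 1.   0.4 -0.1] open 87.8 tilt 0.88
 shift now [-1.  -0.1  0.2] turn -0.1 then shift [-1.  -0.1  0.2]
```

>>> arm_command:
  commands: [-0.8, 0, 0, 0, 0, -0.3, 0, 0, 0, 0, -0.3, 0, 0, 0, 0, -0.3, 0, 0, 0, 0]

```text
clock: 4.95
tool_pos: [0.5442, 0.0033, 0.1164]
orientation: [-118.2, 89.1, 79.7]
force: [0.5, -0.1, -2.0]
opening: 0.0794
```

```bash
python3 - <<'E'
from plan import *
plan(.544,.0033,.1155,18)
R=get_obs(); M=Ro.from_euler('xyz',R["orientation"],degrees=True).as_matrix()
n=Ro.from_euler('z',-72,degrees=True).as_matrix()@[-.5,0,.866]; print("case z in tool",(M.T@n).round(3))
E
```

```text
t 4.95 tcp [0.5442 0.0033 0.1164] jaw az -162.11 j6 -1.9 F [ 0.5 -0.1 -2. ] open 79.4 tilt 0.88
 shift now [ 0.9 -0.1  0.2] turn -0.1 then shift [ 0.9 -0.1  0.2]
case z in tool [-0.859 -0.512 -0.005]
```

>>> arm_command:
  commands: [-5, -3, 0, 0, 0, -7, -4, 0, 0, 0, -10, -6, 0, 0, 0, -10, -6, 0, 0, 0, -10, -6, 0, 0, 0]

```text
clock: 5.58
tool_pos: [0.5357, 0.0278, 0.1618]
orientation: [-118.4, 89.1, 79.5]
force: [0.5, 0.1, -3.1]
opening: 0.08
```

```bash
python3 - <<'E'
from plan import *
plan(.442,.3146,.26,-11+90)
s=snap("side"); im=cv2.resize(s["frame"][100:240,170:330],(640,560),interpolation=cv2.INTER_CUBIC); cv2.imwrite("pics/v2.png",np.clip(im*1.4,0,255).astype(np.uint8))
E
```

```text
t 5.58 tcp [0.5357 0.0278 0.1618] jaw az -162.13 j6 -5.0 F [ 0.5  0.1 -3.1] open 80.0 tilt 0.88
 shift now [ -94.1 -303.     0.5] turn -61.1 then shift [ -94.1 -146.7 -265.1]
```

View pics/v2.png

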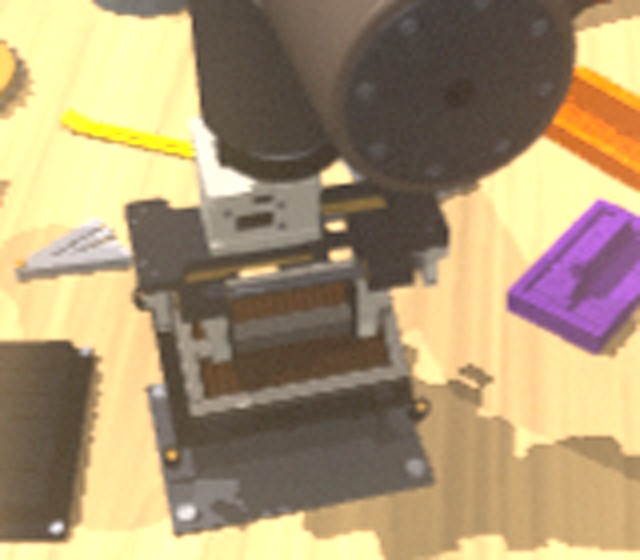

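The filter is held and clear of the case, still at its tilt, with its frame around (290,370) in the crop. I'll rise, turn and go over the tub.

>>> arm_command:
  commands: [-20, -12, 0, 9.7, 0, -20, 0, 0, 9.7, 0, -8, 0, 0, 9.7, 0, -0.5, 0, 0, 0, 0]

```text
clock: 6.12
tool_pos: [0.5322, 0.0405, 0.2149]
orientation: [-99.6, 89.0, 68.5]
force: [0.0, -0.2, -2.3]
opening: 0.0795
```

```bash
python3 - <<'E'
from plan import *
o=get_obs(); M=Ro.from_euler('xyz',o["orientation"],degrees=True).as_matrix()
c=np.array([.442,.316,.205])-M[:,1]*.018; print(c,M[:,1]); plan(*c,-11)
E
```

```text
[0.44570884 0.33361093 0.20531589] [-0.20604676 -0.97838477 -0.0175494 ]
t 6.12 tcp [0.5322 0.0405 0.2149] jaw az 168.1 j6 -36.4 F [ 0.  -0.2 -2.3] open 79.5 tilt 1.02
 shift now [  13.8 -268.8  145.1] turn -0.9 then shift [  13.8 -271.   140.9]
```

>>> arm_command:
  commands: [1, -44.5, 23.6, -0.9, 0, 0, -44.5, 23.6, 0, 0, 0, -44.5, 23.6, 0, 0, 0, -44.5, 23.6, 0, 0, 0, -44.5, 23.6, 0, 0]

```text
clock: 6.75
tool_pos: [0.4556, 0.2845, 0.2155]
orientation: [-99.0, 89.1, 71.0]
force: [0.4, 0.1, -0.8]
opening: 0.0794
```

>>> arm_command:
  commands: [0, -35, 18, 0, 0, 0, 0, 0, 0, 0]

```text
clock: 7.0
tool_pos: [0.442, 0.3261, 0.2149]
orientation: [-97.7, 89.1, 73.0]
force: [0.4, -0.9, -2.1]
opening: 0.0796
```

```bash
python3 - <<'E'
from plan import *
o=get_obs(); M=Ro.from_euler('xyz',o["orientation"],degrees=True).as_matrix()
c=np.array([.442,.316,.07])-M[:,1]*.018; plan(*c,-11)
E
```

```text
t 7.0 tcp [0.442  0.3261 0.2149] jaw az 170.74 j6 -65.8 F [ 0.4 -0.9 -2.1] open 79.6 tilt 0.89
 shift now [144.8  -5.8  -1.4] turn 1.7 then shift [144.8  -5.8  -1.2]
```

>>> arm_command:
  commands: [30, -5, -1, 1.7, 0, 35, 0, 0, 0, 0, 35, 0, 0, 0, 0, 30, 0, 0, 0, 0, 8, 0, 0, 0, 0]

```text
clock: 7.62
tool_pos: [0.4447, 0.3314, 0.073]
orientation: [-98.2, 89.1, 71.8]
force: [0.2, 0.7, -1.9]
opening: 0.0798
```

```bash
python3 - <<'E'
from plan import *
o=get_obs(); M=Ro.from_euler('xyz',o["orientation"],degrees=True).as_matrix()
c=np.array([.442,.316,.065])-M[:,1]*.018; plan(*c,-11)
s=snap("side"); im=cv2.resize(s["frame"][200:380,180:360],(560,560),interpolation=cv2.INTER_CUBIC); cv2.imwrite("pics/v3.png",np.clip(im*1.4,0,255).astype(np.uint8))
E
```

```text
t 7.62 tcp [0.4447 0.3314 0.073 ] jaw az 169.99 j6 -66.5 F [ 0.2  0.7 -1.9] open 79.8 tilt 0.88
 shift now [ 7.7 -2.3  0. ] turn 1.0 then shift [ 7.7 -2.3  0.1]
```

View pics/v3.png

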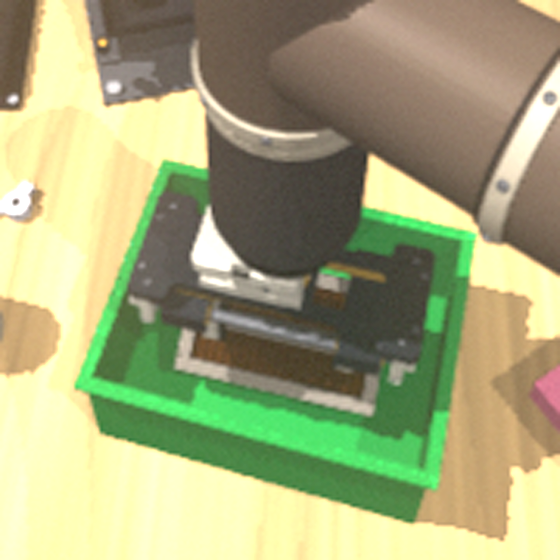

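The filter hangs inside the tub, around (280,370). I'll lower it a little and release.

>>> arm_command:
  commands: [8, 0, 0, 0, 0, 0, 0, 0, 0, 60, 0, 0, 0, 0, 100, -0.3, 0, 0, 0, 100, -0.3, 0, 0, 0, 100]

```text
clock: 8.3
tool_pos: [0.4472, 0.3337, 0.0694]
orientation: [-106.1, 88.7, 64.1]
force: [0.3, -0.1, -0.1]
opening: 0.0875
```

>>> arm_command:
  commands: [-30, 0, 0, 0, 100, -40, 0, 0, 0, 100, -50, 0, 0, 0, 100, -40, 0, 0, 0, 100, 0, 0, 0, 0, 100]

```text
clock: 8.93
tool_pos: [0.4457, 0.3304, 0.2358]
orientation: [-108.2, 88.6, 62.0]
force: [0.1, -0.3, -0.4]
opening: 0.0875
```

```bash
python3 - <<'E'
from plan import *
# joint clean estimate: top + side corner picks
plan(.485,-.372,.2,33.2+90)
from fit import *
t,s=[pickle.load(open(n+"0.pkl","rb")) for n in("top","side")]
C=lambda sx,sy:[sx*.045,sy*.075,.024]
nat=lambda d,ox,oy,px,py: (np.array(d,float)-[px,py])/5+[ox,oy]-.4
tc=nat([(48,455),(240,327),(313,435),(125,575)],328,160,0,290)
sc=nat([(548,487),(455,378),(555,345),(652,447)],235,112,390,290)
L=[C(1,1),C(1,-1),C(-1,-1),C(-1,1)]
for o in ([(t,L,tc)],[(s,L,sc)],[(t,L,tc),(s,L,sc)]):
    p,r=fit(o,[.485,-.37,.58],0,0); print(p[:2].round(4),np.degrees(p[2]).round(2),r.round(1))
cv2.imwrite("pics/v4.png",np.clip(cv2.resize(snap("side")["frame"],(640,480))*1.3,0,255).astype(np.uint8))
E
```

```text
t 8.93 tcp [0.4457 0.3304 0.2358] jaw az 170.17 j6 -66.5 F [ 0.1 -0.3 -0.4] open 87.5 tilt 1.36
 shift now [  21.5  686.1 -158.3] turn 47.0 then shift [  21.5  352.4 -609.6]
[ 0.4857 -0.3734] 33.2 [-0.2  0.2 -0.8 -0.1  0.6  0.9  0.3 -1.1]
[ 0.4944 -0.3601] 32.86 [-0.1  0.3 -0.5 -0.5 -0.  -0.7  0.7  0.5]
[ 0.4895 -0.3711] 33.2 [-0.9 -1.  -1.6 -1.2 -0.2 -0.2 -0.5 -2.3  1.6 -1.6  0.9 -2.1  1.3 -2.3
  2.1 -1.4]
```

View pics/v4.png

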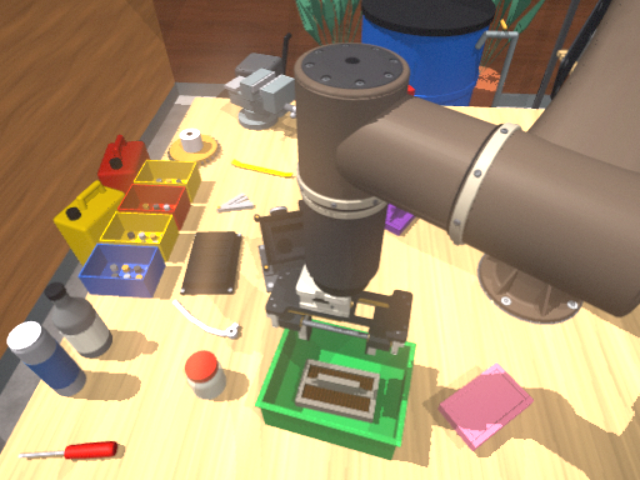

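The dirty filter lies flat in the tub, about (340,388). Next is the clean filter.

>>> arm_command:
  commands: [-0.3, 0, 0, 9.4, 100, -0.3, 0, 0, 9.4, 100, -0.3, 0, 0, 9.4, 100, -0.3, 0, 0, 9.4, 100, -0.3, 0, 0, 9.4, 100]

```text
clock: 9.6
tool_pos: [0.4424, 0.3275, 0.2294]
orientation: [-43.3, 89.2, 78.4]
force: [-0.9, -0.4, -0.5]
opening: 0.0877
```

```bash
python3 - <<'E'
from plan import *
plan(.490,-.367,.235,123.2)
E
```

```text
t 9.6 tcp [0.4424 0.3275 0.2294] jaw az 121.69 j6 -114.9 F [-0.9 -0.4 -0.5] open 87.7 tilt 0.76
 shift now [ -14.4  324.2 -615.9] turn -1.5 then shift [ -14.4  340.4 -607.1]
```

>>> arm_command:
  commands: [-3, 29, -52, -1.5, 100, -1, 29, -52, 0, 100, -1, 29, -52, 0, 100, -1, 29, -52, 0, 100, -1, 29, -52, 0, 100]

```text
clock: 10.22
tool_pos: [0.4588, 0.0244, 0.2268]
orientation: [2.4, 89.5, 125.8]
force: [2.3, 1.3, -0.2]
opening: 0.0876
```

>>> arm_command:
  commands: [-1, 29, -52, 0, 100, -1, 29, -52, 0, 100, -1, 29, -52, 0, 100, -1, 29, -52, 0, 100, -1, 29, -52, 0, 100]

```text
clock: 10.85
tool_pos: [0.4774, -0.282, 0.2246]
orientation: [20.5, 89.2, 144.0]
force: [1.7, 0.9, 0.4]
opening: 0.0877
```

```bash
python3 - <<'E'
from plan import *
plan(.490,-.367,.13,123.2)
E
```

```text
t 10.85 tcp [ 0.4774 -0.282   0.2246] jaw az 123.48 j6 -45.8 F [1.7 0.9 0.4] open 87.7 tilt 0.79
 shift now [ 93.7  35.9 -79.1] turn 0.3 then shift [ 93.7  35.5 -79.3]
```

>>> arm_command:
  commands: [30, 14, -30, 0, 100, 30, 14, -30, 0.3, 100, 30, 6, -14, 0, 100, 0, 0, 0, 0, 100]

```text
clock: 11.35
tool_pos: [0.4851, -0.3677, 0.1251]
orientation: [25.4, 88.7, 148.2]
force: [-1.5, 0.4, 0.6]
opening: 0.0877
```

```bash
python3 - <<'E'
from plan import *
plan(.490,-.367,.09,123.2)
o=get_obs(); R=Ro.from_euler('xyz',o["orientation"],degrees=True).as_matrix()
t,s=snap("top"),snap("side"); pickle.dump((t,s,o),open("v5.pkl","wb"))
P=np.array([o["tool_pos"]+R@[0,j*.0095,k*.0438] for k in(-1,1) for j in (-1,1)])
a=[]
for c,x,y in((t,325,140),(s,225,70)):
    im=cv2.resize(c["frame"][y:y+90,x:x+80],(400,450),interpolation=cv2.INTER_CUBIC); im=np.clip(im*1.3,0,255).astype(np.uint8)
    for k in range(0,80,10): cv2.putText(im,str(x+k),(k*5,8),0,.3,(255,255,0))
    for k in range(10,90,10): cv2.putText(im,str(y+k),(0,k*5+4),0,.3,(255,255,0))
    for q in proj(c,P): cv2.circle(im,tuple(int(v) for v in ((q-[x,y]+.4)*5)),2,(0,0,255),-1)
    a.append(im)
cv2.imwrite("pics/v5.png",np.hstack(a))
E
```

```text
t 11.35 tcp [ 0.4851 -0.3677  0.1251] jaw az 122.78 j6 -38.1 F [-1.5  0.4  0.6] open 87.7 tilt 1.25
 shift now [35.  -4.8 -2.8] turn -0.4 then shift [35.  -4.8 -2.8]
```

View pics/v5.png

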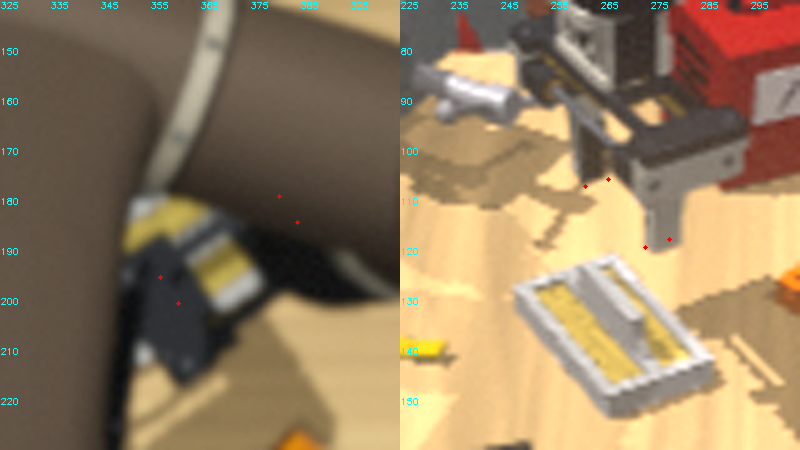

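The side view shows the open gripper above the clean filter. The predicted tips at (645,247) in the crop agree with the near finger, so I trust the side camera more here. I'll check the handle ends with a colour profile.

```bash
python3 - <<'E'
from fit import *
t,s=[pickle.load(open(n+"0.pkl","rb")) for n in("top","side")]
s5=pickle.load(open("v5.pkl","rb"))[1]
y=np.arange(-64,65,4)/1000
for n,c,p in(("top",t,[.4857,-.3734,np.radians(33.2)]),("side",s5,[.4944,-.3601,np.radians(33)])):
  for dx in(-.006,0,.006):
    W=np.c_[0*y+dx,y,0*y+.054]@casefr([*p,0]).T+[p[0],p[1],0]
    q=proj(c,W).astype(np.float32); v=cv2.remap(c["frame"],q[:,None,0],q[:,None,1],cv2.INTER_LINEAR)[:,0].astype(int)
    print(n,dx,"R-B:",(v[:,2]-v[:,0]).tolist(),"G:",v[:,1].tolist())
W=np.array([[a,b,.054] for b in(.04,-.04) for a in(-.006,.006)])@casefr([*p,0]).T+[p[0],p[1],0]
print(((proj(s5,W)-[225,70]+.4)*5+[400,0]).round(0).tolist())
E
```

```text
top -0.006 R-B: [6, 27, 61, 71, 71, 70, 70, 70, 68, 61, 52, 50, 50, 49, 48, 49, 49, 49, 50, 49, 48, 48, 49, 49, 49, 50, 50, 51, 53, 59, 67, 68, 44] G: [115, 99, 102, 110, 110, 110, 110, 109, 104, 91, 79, 75, 73, 73, 72, 72, 73, 72, 73, 72, 71, 71, 71, 72, 72, 72, 72, 73, 77, 86, 100, 110, 116]
top 0 R-B: [6, 22, 49, 55, 53, 46, 39, 36, 34, 27, 24, 25, 24, 24, 25, 23, 23, 24, 22, 24, 25, 23, 22, 25, 27, 34, 41, 43, 43, 50, 57, 55, 39] G: [120, 106, 106, 109, 109, 110, 109, 107, 102, 94, 89, 87, 87, 89, 87, 87, 89, 88, 87, 87, 87, 86, 86, 87, 84, 75, 69, 69, 72, 83, 101, 110, 117]
top 0.006 R-B: [4, 8, 12, 12, 12, 9, 6, 5, 4, 4, 4, 4, 4, 5, 5, 5, 3, 4, 4, 4, 4, 4, 5, 5, 5, 9, 15, 14, 15, 17, 16, 16, 12] G: [122, 115, 115, 113, 110, 116, 122, 122, 121, 121, 120, 119, 120, 121, 119, 119, 121, 120, 119, 121, 121, 120, 120, 119, 109, 85, 70, 75, 78, 87, 104, 114, 120]
side -0.006 R-B: [93, 90, 84, 58, 26, 11, 9, 9, 11, 8, 9, 8, 9, 8, 10, 9, 9, 8, 11, 11, 12, 10, 11, 13, 26, 44, 69, 77, 84, 91, 88, 80, 80] G: [190, 189, 187, 180, 172, 170, 167, 166, 166, 165, 165, 164, 165, 168, 168, 169, 170, 169, 170, 169, 168, 168, 161, 140, 111, 111, 123, 126, 130, 139, 136, 124, 123]
side 0 R-B: [93, 92, 82, 63, 26, 9, 9, 10, 10, 9, 8, 8, 9, 10, 11, 10, 9, 9, 8, 9, 9, 10, 10, 11, 13, 13, 20, 30, 41, 55, 64, 70, 70] G: [189, 191, 189, 182, 158, 145, 140, 138, 141, 141, 142, 143, 145, 142, 144, 146, 146, 146, 150, 152, 150, 149, 146, 126, 102, 99, 100, 103, 111, 118, 119, 116, 115]
side 0.006 R-B: [93, 92, 88, 60, 25, 11, 9, 11, 12, 11, 12, 12, 12, 12, 11, 11, 11, 11, 11, 10, 11, 11, 11, 11, 11, 11, 12, 13, 12, 18, 20, 23, 32] G: [186, 187, 187, 181, 165, 155, 142, 130, 123, 120, 121, 121, 121, 120, 120, 120, 121, 120, 119, 119, 117, 117, 117, 118, 118, 116, 111, 108, 112, 125, 132, 131, 127]
[[646.0, 327.0], [632.0, 332.0], [593.0, 268.0], [579.0, 273.0]]
```

My picks had a 10 px offset error: the lower crops start at row 300, not 290. Redoing the fit.

```bash
python3 - <<'E'
from plan import *
from fit import *
t,s=[pickle.load(open(n+"0.pkl","rb")) for n in("top","side")]
C=lambda sx,sy:[sx*.045,sy*.075,.024]
nat=lambda d,ox,oy,px,py: (np.array(d,float)-[px,py])/5+[ox,oy]-.4
tc=nat([(48,455),(240,327),(313,435),(125,575)],328,160,0,300)
sc=nat([(548,487),(455,378),(555,345),(652,447)],235,112,390,300)
L=[C(1,1),C(1,-1),C(-1,-1),C(-1,1)]
for o in ([(t,L,tc)],[(s,L,sc)],[(t,L,tc),(s,L,sc)]):
    p,r=fit(o,[.485,-.37,.58],0,0); print(p[:2].round(4),np.degrees(p[2]).round(2),r.round(1))
y=np.arange(-64,65,4)/1000
for n,c in(("top",t),("side",s)):
  for dx in(-.003,.003):
    W=np.c_[0*y+dx,y,0*y+.054]@casefr([*p,0]).T+[p[0],p[1],0]
    q=proj(c,W).astype(np.float32); v=cv2.remap(c["frame"],q[:,None,0],q[:,None,1],cv2.INTER_LINEAR)[:,0].astype(int)
    print(n,dx,"R-B:",(v[:,2]-v[:,0]).tolist(),"G:",v[:,1].tolist())
plan(p[0],p[1],.052,np.degrees(p[2])+90)
E
```

```text
[ 0.4923 -0.3736] 33.2 [-0.2  0.2 -0.8 -0.1  0.6  0.9  0.3 -1.1]
[ 0.4951 -0.3719] 32.87 [-0.1  0.2 -0.4 -0.3 -0.  -0.5  0.5  0.5]
[ 0.4937 -0.3732] 33.13 [-0.3 -0.3 -0.9 -0.5  0.4  0.5  0.1 -1.6  0.5 -0.1 -0.1 -0.5  0.3 -0.6
  1.   0.2]
top -0.003 R-B: [11, 6, 13, 25, 26, 25, 19, 12, 11, 10, 7, 8, 8, 7, 8, 9, 8, 8, 8, 7, 8, 9, 8, 8, 10, 10, 15, 25, 25, 25, 29, 32, 29] G: [125, 121, 111, 111, 112, 107, 112, 116, 116, 114, 112, 112, 110, 111, 111, 110, 111, 112, 111, 111, 112, 111, 110, 112, 110, 103, 83, 70, 72, 73, 83, 101, 110]
top 0.003 R-B: [9, 3, 4, 5, 4, 5, 5, 3, 3, 3, 3, 3, 3, 3, 3, 4, 4, 3, 3, 4, 4, 4, 3, 3, 3, 3, 4, 6, 6, 5, 5, 4, 5] G: [125, 123, 119, 121, 119, 113, 119, 123, 123, 122, 122, 122, 121, 121, 123, 121, 121, 122, 121, 121, 122, 122, 121, 122, 120, 108, 82, 75, 85, 91, 98, 115, 122]
side -0.003 R-B: [94, 93, 92, 91, 85, 75, 44, 10, 11, 13, 19, 35, 29, 28, 22, 26, 24, 29, 26, 27, 32, 43, 43, 44, 43, 43, 54, 79, 94, 102, 102, 103, 102] G: [191, 191, 187, 178, 168, 166, 166, 166, 160, 145, 149, 155, 155, 151, 150, 153, 163, 161, 164, 164, 164, 168, 166, 169, 164, 151, 137, 139, 147, 152, 152, 153, 152]
side 0.003 R-B: [94, 94, 93, 91, 84, 67, 41, 20, 10, 11, 10, 11, 11, 10, 9, 10, 10, 10, 9, 10, 10, 11, 11, 11, 9, 10, 15, 27, 42, 65, 73, 82, 89] G: [186, 187, 189, 184, 170, 168, 170, 170, 170, 166, 164, 166, 164, 168, 164, 167, 165, 167, 167, 167, 169, 170, 169, 171, 168, 160, 129, 103, 110, 120, 123, 128, 135]
t 11.45 tcp [ 0.487  -0.3676  0.1285] jaw az 122.89 j6 -38.1 F [ 0.3 -0.   0.4] open 87.8 tilt 0.96
 shift now [76.3 -3.1 -9.5] turn -0.2 then shift [76.3 -3.  -9.5]
```

The views now agree to 3 mm, and the handle-end edges check at about ±40 mm. Descending.

>>> arm_command:
  commands: [25, -2.5, -10, -0.2, 100, 20, 0, 0, 0, 100, 0, 0, 0, 0, 100]

```text
clock: 11.82
tool_pos: [0.4971, -0.3733, 0.0876]
orientation: [17.4, 89.5, 140.7]
force: [-1.2, 1.1, 0.6]
opening: 0.0877
```

```bash
python3 - <<'E'
from plan import *
plan(.4945,-.3738,.0305,123.1)
E
```

```text
t 11.82 tcp [ 0.4971 -0.3733  0.0876] jaw az 123.3 j6 -37.5 F [-1.2  1.1  0.6] open 87.7 tilt 0.52
 shift now [57.2  2.4  0.5] turn 0.2 then shift [57.2  2.4  0.5]
```

>>> arm_command:
  commands: [15, 1.5, 0.3, 0, 100, 13, 0, 0, 0, 100, 12, 0, 0, 0, 100, 12, 0, 0, 0, 100, 0, 0, 0, 0, 100]

```text
clock: 12.45
tool_pos: [0.497, -0.3732, 0.0355]
orientation: [3.8, 89.7, 127.2]
force: [0.3, 0.4, -0.6]
opening: 0.0874
```

```bash
python3 - <<'E'
from plan import *
plan(.4945,-.3738,.0305,123.1)
E
```

```text
t 12.45 tcp [ 0.497  -0.3732  0.0355] jaw az 123.39 j6 -37.4 F [ 0.3  0.4 -0.6] open 87.4 tilt 0.28
 shift now [5.  2.4 0.9] turn 0.3 then shift [5.  2.4 0.9]
```

>>> arm_command:
  commands: [4.5, 2, 0, 0, 100, 0, 0, 0, 0, 0, -0.3, 0, 0, 0, 0, -0.3, 0, 0, 0, 0, -0.3, 0, 0, 0, 0]

```text
clock: 13.08
tool_pos: [0.4953, -0.3746, 0.0319]
orientation: [1.9, 89.7, 125.2]
force: [0.6, 0.2, -2.2]
opening: 0.0797
```

>>> arm_command:
  commands: [-20, 0, 0, 0, 0, -40, 0, 0, 0, 0, -50, 0, 0, 0, 0, -50, 0, 0, 0, 0, -20, 0, 0, 0, 0]

```text
clock: 13.7
tool_pos: [0.4943, -0.3746, 0.2151]
orientation: [17.9, 89.4, 141.3]
force: [0.3, 0.2, -2.2]
opening: 0.0797
```

```bash
python3 - <<'E'
from plan import *
plan(.5,-.06,.235,18)
E
```

```text
t 13.7 tcp [ 0.4943 -0.3746  0.2151] jaw az 123.36 j6 -37.3 F [ 0.3  0.2 -2.2] open 79.7 tilt 0.56
 shift now [ -18.  -177.7  259.8] turn -74.6 then shift [ -18.  -297.6 -102.5]
```

The clean filter is held (79.7 mm opening, about 2 N of weight). I'll turn it to the case's heading and carry it there.

The tool stays vertical, so I'll press the filter's up-slope edge on the case's upper lip. That pivots it about the jaw axis to 30°, and then I'll lower it in along the case's z.

>>> arm_command:
  commands: [-5, 0, 0, -10.6, 0, -5, 0, 0, -10.6, 0, -3, 0, 0, -10.6, 0, -0.3, 0, 0, -10.6, 0, -0.3, 0, 0, -10.6, 0]

```text
clock: 14.32
tool_pos: [0.4947, -0.3744, 0.2327]
orientation: [-61.6, 89.7, 115.7]
force: [-0.2, 0.1, -2.3]
opening: 0.0797
```

>>> arm_command:
  commands: [-0.3, 0, 0, -10.6, 0, -0.3, 0, 0, -10.6, 0, -0.3, 0, 0, 0, 0]

```text
clock: 14.7
tool_pos: [0.4943, -0.374, 0.2336]
orientation: [-84.9, 89.7, 113.8]
force: [0.3, -0.5, -1.8]
opening: 0.0791
```

```bash
python3 - <<'E'
from plan import *
plan(.5507,-.0176,.225,18)
E
```

```text
t 14.7 tcp [ 0.4943 -0.374   0.2336] jaw az -161.29 j6 38.0 F [ 0.3 -0.5 -1.8] open 79.1 tilt 0.34
 shift now [  10.5 -319.4 -167.7] turn 0.7 then shift [  10.5 -321.4 -163.8]
```

>>> arm_command:
  commands: [0, -45, -23, 0.7, 0, 0, -45, -23, 0, 0, 0, -45, -23, 0, 0, 0, -45, -23, 0, 0, 0, -45, -23, 0, 0]

```text
clock: 15.32
tool_pos: [0.5364, -0.121, 0.2345]
orientation: [-82.2, 89.6, 113.9]
force: [0.5, 0.3, -1.6]
opening: 0.0793
```

>>> arm_command:
  commands: [0, -43, -22, 0, 0, 0, -15, -8, 0, 0, 0, 0, 0, 0, 0]

```text
clock: 15.7
tool_pos: [0.5496, -0.0514, 0.2354]
orientation: [-94.4, 89.6, 101.2]
force: [-0.3, -0.2, -2.0]
opening: 0.0798
```

```bash
python3 - <<'E'
from plan import *
plan(.5507,-.0176,.18,17.9)
s=snap("side"); x,y=180,110; im=cv2.resize(s["frame"][y:y+120,x:x+130],(650,600),interpolation=cv2.INTER_CUBIC); cv2.imwrite("pics/v6.png",np.clip(im*1.3,0,255).astype(np.uint8))
E
```

```text
t 15.7 tcp [ 0.5496 -0.0514  0.2354] jaw az -164.42 j6 1.0 F [-0.3 -0.2 -2. ] open 79.8 tilt 0.37
 shift now [ 55.6 -31.9 -10.1] turn -2.3 then shift [ 55.6 -31.5 -11.4]
```

View pics/v6.png

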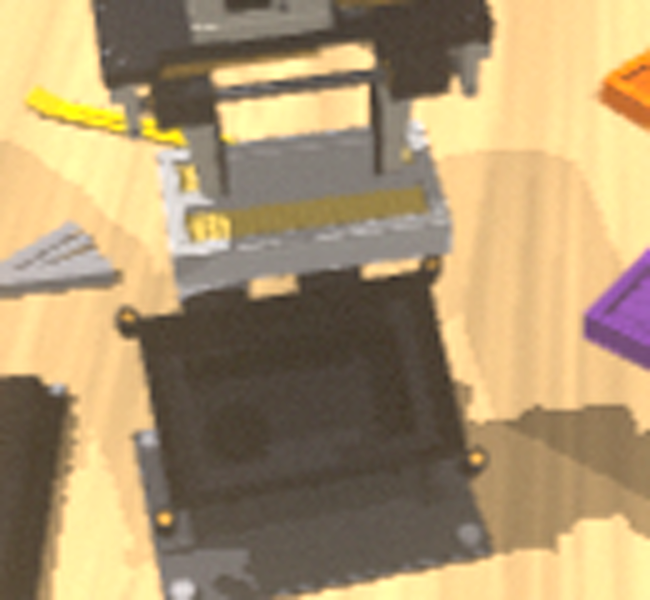

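The filter is held level above the case. The case's four corner studs are at (127,320), (432,263), (475,459) and (165,518).

>>> arm_command:
  commands: [8, -26, -10, -2.3, 0, 5, -4, -1, 0, 0, 0, 0, 0, 0, 0]

```text
clock: 16.12
tool_pos: [0.5514, -0.0219, 0.2224]
orientation: [-93.7, 89.7, 103.7]
force: [-0.2, -0.2, -2.0]
opening: 0.0797
```

```bash
python3 - <<'E'
from plan import *
from fit import *
plan(.5507,-.0176,.18,17.9)
s=pickle.load(open("side0.pkl","rb"))
b=np.array([(127,320),(432,263),(475,459),(165,518)])/5+[180,110]-.4
h=lambda p:np.r_[p,1]
x=np.cross(np.cross(h(b[0]),h(b[2])),np.cross(h(b[1]),h(b[3]))); x=x[:2]/x[2]
R=casefr([0,0,np.radians(-72),np.radians(30)])
for y0 in(-.0175,-.021,-.0246):
  for z in(.0,.01,.022): print(y0,z,"resid px",(proj(s,np.array([.5515,y0,.092])+R@[0,0,z])-x).round(2).tolist())
c,d=ray(s,b)
for z in(.012,.022):   # stud spacing on plane
  o=np.array([.5515,-.02,.092])+R@[0,0,z]; n=R[:,2]; P=c+d*(((o-c)@n)/(d@n))[:,None]; print(z,((P-o)@R*1000).round(1).tolist())
E
```

```text
t 16.12 tcp [ 0.5514 -0.0219  0.2224] jaw az -162.56 j6 -0.2 F [-0.2 -0.2 -2. ] open 79.7 tilt 0.34
 shift now [42.5 -4.1 -0.6] turn -0.5 then shift [42.5 -4.1 -0.7]
-0.0175 0.0 resid px [[0.56, 2.35]]
-0.0175 0.01 resid px [[0.76, 1.55]]
-0.0175 0.022 resid px [[1.0, 0.56]]
-0.021 0.0 resid px [[0.7, 1.48]]
-0.021 0.01 resid px [[0.9, 0.67]]
-0.021 0.022 resid px [[1.14, -0.32]]
-0.0246 0.0 resid px [[0.84, 0.59]]
-0.0246 0.01 resid px [[1.04, -0.23]]
-0.0246 0.022 resid px [[1.28, -1.23]]
0.012 [[61.3, 92.9, 0.0], [64.6, -90.4, 0.0], [-56.8, -90.0, 0.0], [-57.3, 91.8, 0.0]]
0.022 [[58.4, 93.0, -0.0], [61.7, -88.5, -0.0], [-58.5, -88.0, -0.0], [-59.0, 91.9, 0.0]]
```

>>> arm_command:
  commands: [15, -3.5, -1.5, -0.5, 0, 15, 0, 0, 0, 0, 12, 0, 0, 0, 0, 0, 0, 0, 0, 0]

```text
clock: 16.62
tool_pos: [0.551, -0.0197, 0.1769]
orientation: [-80.9, 89.6, 116.8]
force: [-0.8, -0.1, -1.8]
opening: 0.0793
```

```bash
python3 - <<'E'
from plan import *
plan(.5517,-.0181,.1715,17.9)
E
```

```text
t 16.62 tcp [ 0.551  -0.0197  0.1769] jaw az -162.26 j6 -0.1 F [-0.8 -0.1 -1.8] open 79.3 tilt 0.35
 shift now [ 5.4 -1.3 -1.2] turn -0.2 then shift [ 5.4 -1.3 -1.2]
```

>>> arm_command:
  commands: [5, -1.3, -1.2, 0, 0, 3, -1.5, 0, 0, 0, 3, -3, 0, 0, 0]

```text
clock: 17.0
tool_pos: [0.5513, -0.014, 0.1666]
orientation: [-94.8, 89.7, 103.0]
force: [0.3, -2.3, 3.9]
opening: 0.0797
```

>>> arm_command:
  commands: [3, -2, 0, 0, 0, 3, -2, 0, 0, 0, 0, 0, 0, 0, 0]

```text
clock: 17.38
tool_pos: [0.5503, -0.0097, 0.1615]
orientation: [-118.7, 89.7, 79.1]
force: [-1.5, -1.5, 0.9]
opening: 0.08
```

```bash
python3 - <<'E'
from plan import *
# final press target: pivot s=-22.6mm, z .1637
u=np.array([.309,-.951]); c=np.array([.5525,-.0205])-.0226*u; plan(*c,.1637-.019,17.9)
E
```

```text
t 17.38 tcp [ 0.5503 -0.0097  0.1615] jaw az -162.21 j6 -1.3 F [-1.5 -1.5  0.9] open 80.0 tilt 0.27
 shift now [ 16.9 -11.6   1.3] turn -0.1 then shift [ 16.9 -11.6   1.3]
```

>>> arm_command:
  commands: [4, -2.5, 0.5, 0, 0, 4, -2.5, 0.5, 0, 0, 4, -2.5, 0, 0, 0, 4, -2.5, 0, 0, 0, 1, -1.5, 0, 0, 0]

```text
clock: 18.0
tool_pos: [0.5464, 0.0023, 0.1434]
orientation: [-132.8, 89.6, 65.0]
force: [-0.6, -0.2, -2.1]
opening: 0.08
```

```bash
python3 - <<'E'
from plan import *
u=np.array([.309,-.951]); c=np.array([.5525,-.0205])-.0226*u; plan(*c,.1637-.019,17.9)
t,s=snap("top"),snap("side"); pickle.dump((t,s,get_obs()),open("v7.pkl","wb"))
x,y=190,120; im=cv2.resize(s["frame"][y:y+100,x:x+110],(660,600),interpolation=cv2.INTER_CUBIC); cv2.imwrite("pics/v7.png",np.clip(im*1.3,0,255).astype(np.uint8))
E
```

```text
t 18.0 tcp [0.5464 0.0023 0.1434] jaw az -162.21 j6 -2.7 F [-0.6 -0.2 -2.1] open 80.0 tilt 0.35
 shift now [-1.3  1.   1.2] turn -0.1 then shift [-1.3  1.   1.2]
```

View pics/v7.png

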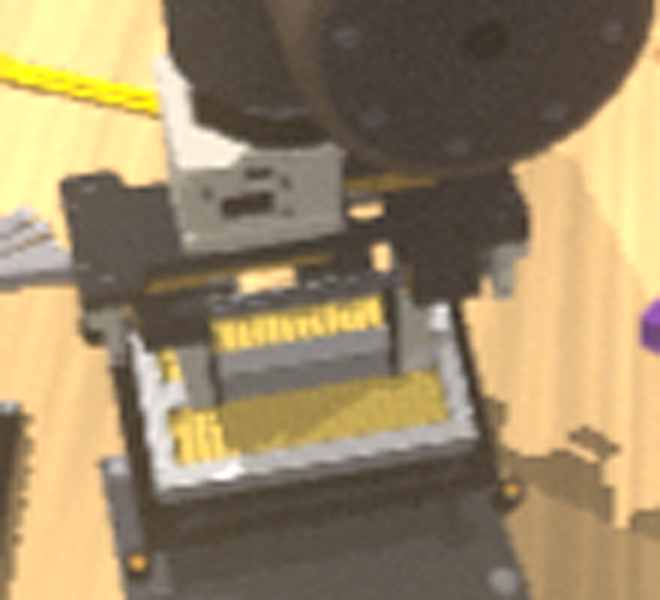

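The filter has tilted into line with the case. I'll estimate the angle from its lower front frame corners, at about (163,490) and (478,432).

```bash
python3 - <<'E'
from fit import *
t,s,o=pickle.load(open("v7.pkl","rb"))
piv=o["tool_pos"]+[0,0,.019]
L=np.array([[-.045,.075,-.027],[-.045,-.075,-.027],[.045,-.075,-.027],[-.045,.075,-.051],[-.045,-.075,-.051]])
for th in(15,20,25,30,35):
    R=casefr([0,0,np.radians(-72.2),np.radians(th)]); print(th,((proj(s,piv+L@R.T)-[190,120]+.4)*6).round(0).tolist())
E
```

```text
15 [[160.0, 490.0], [480.0, 433.0], [436.0, 272.0], [163.0, 513.0], [476.0, 456.0]]
20 [[159.0, 489.0], [478.0, 432.0], [435.0, 264.0], [161.0, 508.0], [473.0, 451.0]]
25 [[159.0, 487.0], [476.0, 430.0], [435.0, 256.0], [160.0, 502.0], [470.0, 446.0]]
30 [[158.0, 484.0], [474.0, 428.0], [435.0, 248.0], [158.0, 495.0], [467.0, 439.0]]
35 [[157.0, 481.0], [472.0, 424.0], [435.0, 241.0], [157.0, 487.0], [464.0, 432.0]]
```

```bash
python3 - <<'E'
from fit import *
t,s,o=pickle.load(open("v7.pkl","rb"))
piv=o["tool_pos"]+[0,0,.019]
L=np.array([[-.006,.04,-.027],[-.006,-.04,-.027],[-.006,.04,.003],[-.006,-.04,.003],[.006,.04,.003]])
for th in(15,20,25,30,35):
    R=casefr([0,0,np.radians(-72.2),np.radians(th)]); q=proj(s,piv+L@R.T); print(th,((q-[190,120]+.4)*6).round(0).tolist())
# vertical brightness profile through column x=300 of the crop
col=int(190+300/6); print("rows",[(r,s["frame"][r,col].tolist()) for r in range(168,204)])
E
```

```text
15 [[220.0, 403.0], [388.0, 374.0], [218.0, 371.0], [391.0, 342.0], [214.0, 349.0]]
20 [[219.0, 399.0], [387.0, 370.0], [218.0, 372.0], [391.0, 343.0], [214.0, 349.0]]
25 [[218.0, 395.0], [386.0, 366.0], [219.0, 373.0], [391.0, 344.0], [214.0, 349.0]]
30 [[218.0, 390.0], [385.0, 362.0], [219.0, 374.0], [391.0, 344.0], [214.0, 349.0]]
35 [[217.0, 386.0], [384.0, 357.0], [219.0, 375.0], [391.0, 345.0], [214.0, 349.0]]
rows [(168, [61, 65, 70]), (169, [64, 69, 72]), (170, [66, 76, 83]), (171, [67, 100, 113]), (172, [61, 121, 141]), (173, [82, 171, 201]), (174, [89, 177, 207]), (175, [86, 169, 196]), (176, [88, 125, 140]), (177, [104, 109, 111]), (178, [101, 105, 109]), (179, [100, 103, 108]), (180, [91, 95, 98]), (181, [84, 88, 92]), (182, [79, 83, 87]), (183, [81, 85, 89]), (184, [76, 89, 96]), (185, [57, 107, 124]), (186, [58, 110, 126]), (187, [57, 109, 127]), (188, [58, 109, 126]), (189, [56, 107, 126]), (190, [59, 110, 128]), (191, [62, 111, 129]), (192, [60, 113, 133]), (193, [78, 133, 152]), (194, [115, 137, 147]), (195, [135, 137, 142]), (196, [137, 139, 144]), (197, [127, 131, 134]), (198, [82, 86, 91]), (199, [74, 78, 86]), (200, [47, 52, 60]), (201, [42, 53, 58]), (202, [42, 53, 59]), (203, [49, 57, 65])]
```

The tilt reads between 22° and 30° from several edges, which is close enough for the flared lip to finish aligning. Moving to the mouth's axis.

>>> arm_command:
  commands: [0, -5, 0.6, 0, 0, 2, -5, 0.6, 0, 0, 2, -3.5, 0, 0, 0, 0, 0, 0, 0, 0]

```text
clock: 18.6
tool_pos: [0.5398, 0.0156, 0.1383]
orientation: [-111.1, 89.7, 86.7]
force: [-0.2, -0.9, -2.6]
opening: 0.0799
```

```bash
python3 - <<'E'
from plan import *
u=np.array([.309,-.951]); 
for d in(24,0):
  h=.051+d/1000; c=np.array([.5525,-.0205])-h/2*u; plan(*c,.092+h*.866-.019,17.9)
E
```

```text
t 18.6 tcp [0.5398 0.0156 0.1383] jaw az -162.23 j6 -4.3 F [-0.2 -0.9 -2.6] open 79.9 tilt 0.31
 shift now [ 0.4  0.8 -0.9] turn -0.1 then shift [ 0.4  0.8 -0.9]
t 18.6 tcp [0.5398 0.0156 0.1383] jaw az -162.23 j6 -4.3 F [-0.2 -0.9 -2.6] open 79.9 tilt 0.31
 shift now [21.1 12.9 -0.9] turn -0.1 then shift [21.1 12.9 -0.9]
```

Now in along the case's −z, in small steps with force checks.

>>> arm_command:
  commands: [3.5, 2.2, -0.6, 0, 0, 3.5, 2, 0, 0, 0, 3.5, 2, 0, 0, 0]

```text
clock: 18.98
tool_pos: [0.5429, 0.0096, 0.1277]
orientation: [-121.8, 89.7, 76.0]
force: [-1.0, -1.9, 10.2]
opening: 0.0796
```

>>> arm_command:
  commands: [3.5, 2, 0, 0, 0, 2.5, 1.5, 0, 0, 0]

```text
clock: 19.23
tool_pos: [0.5453, 0.0044, 0.1241]
orientation: [-159.7, 89.7, 38.2]
force: [-2.5, -1.3, 7.7]
opening: 0.0798
```

```bash
python3 - <<'E'
from plan import *
u=np.array([.309,-.951]); 
for d in(0,):
  h=.051+d/1000; c=np.array([.5525,-.0205])-h/2*u; plan(*c,.092+h*.866-.019,17.9)
E
```

```text
t 19.23 tcp [0.5453 0.0044 0.1241] jaw az -162.15 j6 -3.1 F [-2.5 -1.3  7.7] open 79.8 tilt 0.26
 shift now [6.9 0.5 0.9] turn -0.0 then shift [6.9 0.5 0.9]
```

>>> arm_command:
  commands: [3, -0.8, 0.5, 0, 0, 3, 0, 0.4, 0, 0]

```text
clock: 19.48
tool_pos: [0.5458, 0.0035, 0.1234]
orientation: [169.6, 89.6, 7.5]
force: [-12.5, 5.4, 29.0]
opening: 0.0799
```

```bash
python3 - <<'E'
from plan import *
u=np.array([.309,-.951]); h=.051; c=np.array([.5525,-.0205])-h/2*u; plan(*c,.092+h*.866-.019,17.9)
t,s=snap("top"),snap("side"); pickle.dump((t,s,get_obs()),open("v8.pkl","wb"))
x,y=190,120; im=cv2.resize(s["frame"][y:y+100,x:x+110],(660,600),interpolation=cv2.INTER_CUBIC); cv2.imwrite("pics/v8.png",np.clip(im*1.4,0,255).astype(np.uint8))
E
```

```text
t 19.48 tcp [0.5458 0.0035 0.1234] jaw az -162.05 j6 -3.2 F [-12.5   5.4  29. ] open 79.9 tilt 0.44
 shift now [ 6.2 -0.6  1.1] turn 0.0 then shift [ 6.2 -0.6  1.1]
```

View pics/v8.png

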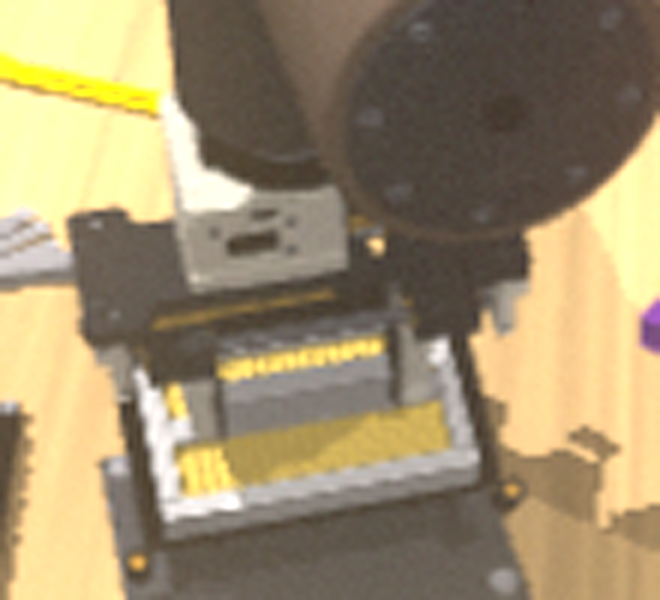

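The filter is catching at 29 N, about 6 mm short. The geometry fits it being under-tilted by about 10°: its up-slope edge is on the ledge and its down-slope edge is caught on the flare at about x = −50 mm. I'll back off, shift up-slope, and press again so it rotates home.

>>> arm_command:
  commands: [-4.6, 2, 0, 0, 0, -0.3, 0, 0, 0, 0]

```text
clock: 19.82
tool_pos: [0.5467, 0.0014, 0.129]
orientation: [171.3, 89.5, 9.2]
force: [0.3, -0.1, -2.0]
opening: 0.0799
```

```bash
cat > st.py <<'E'
from plan import *
from fit import casefr
# pivot in case frame + profile
o=get_obs(); R=casefr([0,0,np.radians(-72),np.radians(30)])
M=Ro.from_euler('xyz',o["orientation"],degrees=True).as_matrix()
piv=o["tool_pos"]-M[:,0]*.019
print("t",round(o["clock"],2),"pivot in case mm",((piv-[.5525,-.0205,.092])@R*1000).round(1),"F case",(o["force"]@R).round(1),"F",o["force"].round(1),"open",round(o["opening"]*1e3,1))
E
python3 st.py; python3 - <<'E'
from fit import *
t,s,o=pickle.load(open("v8.pkl","rb")); print([s["frame"][r,240].tolist()[1:] for r in range(174,212)])
piv=o["tool_pos"]+[0,0,.019]
L=np.array([[-.006,0,-.027],[-.006,0,.003],[-.045,0,-.027],[-.045,0,-.051]])
for th in(15,20,25,30):
    R=casefr([0,0,np.radians(-72.2),np.radians(th)]); print(th,proj(s,piv+L@R.T).round(1)[:,1].tolist())
E
```

```text
t 19.82 pivot in case mm [ 8.4  1.1 59.9] F case [-0.9  0.3 -1.8] F [ 0.3 -0.1 -2. ] open 79.9
[[65, 70], [70, 74], [75, 80], [98, 107], [140, 162], [177, 207], [167, 195], [125, 136], [105, 108], [105, 109], [102, 107], [86, 90], [91, 94], [89, 93], [89, 94], [90, 93], [94, 102], [108, 123], [108, 125], [107, 124], [105, 124], [105, 122], [110, 129], [128, 150], [124, 144], [121, 132], [133, 137], [134, 136], [127, 132], [93, 99], [94, 101], [87, 93], [51, 59], [60, 66], [61, 68], [62, 68], [62, 70], [63, 70]]
15 [189.5, 184.4, 201.6, 205.3]
20 [188.9, 184.6, 201.4, 204.5]
25 [188.2, 184.7, 201.1, 203.5]
30 [187.5, 184.9, 200.6, 202.3]
```

The pads now read about 15–20° in the picture. I'll pivot the filter about its up-slope edge resting on the ledge: push slightly in, then move along the arc.

>>> arm_command:
  commands: [-0.8, 2.4, 0, 0, 0, 1.2, 0.5, 0, 0, 0]

```text
clock: 20.08
tool_pos: [0.5474, -0.0018, 0.1278]
orientation: [170.8, 89.5, 8.8]
force: [0.5, 1.0, -2.6]
opening: 0.08
```

```bash
python3 st.py
```

```text
t 20.07 pivot in case mm [10.6  0.8 57.2] F case [-2.   0.8 -1.9] F [ 0.5  1.  -2.6] open 80.0
```

>>> arm_command:
  commands: [2.4, -1.1, 0, 0, 0, 2.4, -1.1, 0, 0, 0]

```text
clock: 20.32
tool_pos: [0.547, 0.0002, 0.1231]
orientation: [166.8, 89.5, 4.7]
force: [-3.0, 0.5, 15.3]
opening: 0.0795
```

```bash
python3 st.py
```

```text
t 20.32 pivot in case mm [ 6.5  1.  54.1] F case [ 6.4 -2.7 13.9] F [-3.   0.5 15.3] open 79.5
```

>>> arm_command:
  commands: [1.8, -1.6, 0, 0, 0, 1.8, -1.6, 0, 0, 0]

```text
clock: 20.58
tool_pos: [0.5471, 0.0007, 0.1228]
orientation: [133.9, 89.4, -28.0]
force: [-2.5, -8.9, 16.3]
opening: 0.0798
```

```bash
python3 st.py
```

```text
t 20.57 pivot in case mm [ 5.9  1.2 54.2] F case [14.8 -5.2 10.3] F [-2.5 -8.9 16.3] open 79.8
```

>>> arm_command:
  commands: [1.5, -1.2, 0, 0, 0, 1.5, -1, 0, 0, 0]

```text
clock: 20.82
tool_pos: [0.5471, 0.0006, 0.1229]
orientation: [121.7, 89.2, -40.0]
force: [-2.0, -3.6, 13.8]
opening: 0.0796
```

```bash
python3 st.py; python3 - <<'E'
from h import *
t,s=snap("top"),snap("side"); pickle.dump((t,s,get_obs()),open("v9.pkl","wb")); print([s["frame"][r,240].tolist()[1:] for r in range(176,212)])
E
```

```text
t 20.82 pivot in case mm [ 5.9  1.3 54.2] F case [ 9.3 -3.  10.6] F [-2.  -3.6 13.8] open 79.6
[[107, 123], [165, 194], [172, 203], [176, 207], [157, 184], [109, 112], [106, 109], [108, 113], [105, 108], [90, 93], [87, 92], [87, 93], [90, 96], [96, 104], [110, 128], [110, 128], [109, 127], [108, 127], [108, 126], [106, 123], [107, 125], [109, 126], [121, 135], [134, 139], [137, 142], [136, 140], [90, 94], [91, 96], [81, 86], [53, 60], [56, 63], [59, 67], [65, 71], [63, 68], [60, 67], [63, 69]]
```

>>> arm_command:
  commands: [2.1, 2.4, 0, 0, 0, 2.1, 1.8, 0, 0, 0]

```text
clock: 21.18
tool_pos: [0.5481, -0.0002, 0.1225]
orientation: [138.5, 89.2, -23.2]
force: [-15.9, 15.4, 26.0]
opening: 0.0795
```

```bash
python3 st.py
```

```text
t 21.18 pivot in case mm [ 6.7  1.9 53.4] F case [ -4.  -10.4  32.3] F [-15.9  15.4  26. ] open 79.5
```

>>> arm_command:
  commands: [2.6, 0, 0, 0, 0, 2.6, 0, 0, 0, 0]

```text
clock: 21.42
tool_pos: [0.548, 0.0, 0.1225]
orientation: [135.7, 89.1, -25.8]
force: [-9.0, 2.5, 26.7]
opening: 0.0794
```

```bash
python3 st.py
```

```text
t 21.43 pivot in case mm [ 6.5  1.9 53.4] F case [ 8.9 -7.8 25.7] F [-9.   2.5 26.7] open 79.4
```

The down-slope edge appears to sit on the top of the upright wall (z ≈ 14). I'll unload, shift 4–5 mm up-slope, relieve the y load, then press squarely.

>>> arm_command:
  commands: [-4, 2.9, 1.5, 0, 0, -0.3, 0, 0, 0, 0]

```text
clock: 21.68
tool_pos: [0.5474, -0.0028, 0.1271]
orientation: [138.9, 89.1, -22.6]
force: [-1.6, 0.3, -2.3]
opening: 0.0794
```

```bash
python3 st.py
```

```text
t 21.68 pivot in case mm [10.9  0.4 56.2] F case [-1.8 -1.4 -1.6] F [-1.6  0.3 -2.3] open 79.4
```

>>> arm_command:
  commands: [2.2, 1.3, 0, 0, 0, 2.2, 1.3, 0, 0, 0]

```text
clock: 21.92
tool_pos: [0.5484, -0.0041, 0.1222]
orientation: [145.2, 89.1, -16.4]
force: [-4.1, 9.1, 6.0]
opening: 0.08
```

```bash
python3 st.py
```

```text
t 21.93 pivot in case mm [ 9.8  1.  51.1] F case [-5.6 -1.1 10.1] F [-4.1  9.1  6. ] open 80.0
```

>>> arm_command:
  commands: [2.7, -0.3, 0, 0, 0, 2.7, -0.5, 0, 0, 0]

```text
clock: 22.18
tool_pos: [0.5483, -0.0027, 0.1163]
orientation: [146.0, 89.1, -15.6]
force: [-1.3, 2.2, 2.3]
opening: 0.0798
```

```bash
python3 st.py
```

```text
t 22.18 pivot in case mm [ 5.7  1.3 46.7] F case [-1.  -0.5  3.2] F [-1.3  2.2  2.3] open 79.8
```

>>> arm_command:
  commands: [2.4, -0.4, 0, 0, 0, 2.4, -0.6, 0, 0, 0]

```text
clock: 22.42
tool_pos: [0.5485, -0.0024, 0.1156]
orientation: [139.7, 89.0, -21.8]
force: [-10.3, 3.6, 29.1]
opening: 0.0798
```

```bash
python3 st.py; python3 - <<'E'
from h import *
t,s=snap("top"),snap("side"); pickle.dump((t,s,get_obs()),open("v9.pkl","wb")); print([s["frame"][r,240].tolist()[1:] for r in range(176,212)])
E
```

```text
t 22.43 pivot in case mm [ 5.1  1.5 46.2] F case [ 8.8 -8.7 28.5] F [-10.3   3.6  29.1] open 79.8
[[75, 83], [118, 136], [162, 189], [175, 204], [170, 199], [156, 183], [127, 141], [110, 114], [108, 113], [109, 113], [93, 98], [84, 88], [84, 90], [96, 108], [108, 126], [109, 127], [111, 129], [112, 132], [112, 131], [111, 129], [109, 128], [109, 127], [117, 131], [147, 152], [146, 151], [144, 149], [118, 122], [80, 86], [54, 60], [53, 61], [52, 60], [57, 65], [63, 70], [65, 69], [62, 69], [63, 70]]
```

The pivot dropped 7 mm, then met a firm stop, and the edge profile now reads about 30°. I'll compare it with the dirty filter when it was seated, using the same rows in the first side picture.

```bash
python3 - <<'E'
from h import *
s0=pickle.load(open("side0.pkl","rb")); s9=pickle.load(open("v9.pkl","rb"))[1]
for c in(220,230,240,250,260):
    for n,s in(("dirty",s0),("clean",s9)): print(c,n,s["frame"][192:212,c,1].tolist())
E
```

```text
220 dirty [128, 120, 60, 58, 56, 61, 59, 56, 60, 73, 96, 118, 124, 127, 124, 105, 60, 55, 55, 61]
220 clean [126, 119, 143, 165, 152, 148, 146, 141, 111, 115, 138, 168, 171, 170, 79, 64, 55, 56, 58, 63]
230 dirty [63, 58, 61, 59, 61, 64, 61, 62, 62, 73, 115, 128, 128, 114, 56, 55, 57, 58, 61, 62]
230 clean [112, 113, 112, 110, 111, 107, 110, 107, 105, 121, 147, 139, 88, 76, 55, 53, 57, 61, 62, 65]
240 dirty [59, 59, 59, 57, 56, 57, 60, 62, 94, 126, 130, 128, 54, 52, 57, 55, 62, 60, 64, 63]
240 clean [111, 112, 112, 111, 109, 109, 117, 147, 146, 144, 118, 80, 54, 53, 52, 57, 63, 65, 62, 63]
250 dirty [59, 58, 60, 55, 56, 58, 87, 127, 130, 129, 54, 51, 56, 60, 63, 64, 64, 60, 60, 63]
250 clean [129, 134, 136, 131, 134, 137, 145, 148, 146, 80, 59, 51, 53, 58, 62, 61, 64, 63, 63, 65]
260 dirty [62, 58, 58, 60, 87, 128, 133, 136, 59, 56, 58, 55, 62, 62, 63, 65, 64, 64, 68, 69]
260 clean [129, 128, 129, 123, 145, 149, 149, 77, 61, 50, 52, 54, 57, 63, 61, 64, 60, 60, 69, 69]
```

The clean frame's front edge lies 1–1.5 px up-slope of the dirty one's (about 3 mm, within the pocket's slack), parallel to it, and at 30°. I'll relieve the load, let go and withdraw.

>>> arm_command:
  commands: [-0.3, 0, 1, 0, 0, 0, 0, 0, 0, 0]

```text
clock: 22.78
tool_pos: [0.5478, -0.0028, 0.116]
orientation: [142.2, 89.0, -19.3]
force: [-1.7, 1.7, 0.5]
opening: 0.0797
```

```bash
python3 st.py
```

```text
t 22.77 pivot in case mm [ 5.5  0.8 46.5] F case [-1.6 -1.1  1.5] F [-1.7  1.7  0.5] open 79.7
```

>>> arm_command:
  commands: [-0.3, 0, 0, 0, 60, -0.3, 0, 0, 0, 100, -0.3, 0, 0, 0, 100, -0.3, 0, 0, 0, 100]

```text
clock: 23.28
tool_pos: [0.5477, -0.0033, 0.116]
orientation: [137.3, 89.0, -24.2]
force: [-0.2, 0.7, 0.5]
opening: 0.0875
```

```bash
python3 st.py
```

```text
t 23.27 pivot in case mm [ 5.9  0.5 46.3] F case [-0.4  0.   0.8] F [-0.2  0.7  0.5] open 87.5
```

>>> arm_command:
  commands: [-15, 0, 0, 0, 100, -25, 0, 0, 0, 100, -40, 0, 0, 0, 100, -40, 0, 0, 0, 100, 0, 0, 0, 0, 100]

```text
clock: 23.9
tool_pos: [0.5462, -0.0028, 0.2441]
orientation: [138.6, 88.9, -22.8]
force: [0.5, -0.8, -0.8]
opening: 0.0875
```

```bash
python3 st.py; python3 - <<'E'
from h import *
s0=pickle.load(open("side0.pkl","rb")); t,s=snap("top"),snap("side"); pickle.dump((t,s,get_obs()),open("v10.pkl","wb"))
for c in(220,240,260):
    for n,f in(("dirty",s0),("clean",s)): print(c,n,f["frame"][170:210,c,1].tolist())
E
```

```text
t 23.9 pivot in case mm [ 69.1  -0.8 157.7] F case [ 0.4  0.2 -1.1] F [ 0.5 -0.8 -0.8] open 87.5
220 dirty [68, 65, 63, 61, 61, 65, 91, 130, 127, 118, 65, 63, 66, 67, 66, 64, 65, 65, 66, 86, 127, 126, 128, 120, 60, 58, 56, 61, 59, 56, 60, 73, 96, 118, 124, 127, 124, 105, 60, 55]
220 clean [63, 61, 59, 56, 59, 69, 115, 165, 160, 147, 107, 120, 147, 148, 148, 144, 148, 150, 156, 178, 198, 197, 198, 184, 105, 139, 159, 173, 169, 164, 134, 118, 119, 148, 173, 198, 193, 158, 65, 58]
240 dirty [60, 61, 77, 128, 130, 127, 64, 60, 64, 67, 69, 65, 64, 83, 127, 129, 127, 113, 63, 65, 63, 57, 59, 59, 59, 57, 56, 57, 60, 62, 94, 126, 130, 128, 54, 52, 57, 55, 62, 60]
240 clean [57, 59, 91, 166, 163, 158, 95, 108, 123, 165, 169, 158, 151, 149, 200, 197, 196, 168, 86, 84, 92, 117, 136, 132, 132, 138, 134, 133, 131, 137, 169, 198, 200, 190, 66, 58, 58, 63, 68, 67]
260 dirty [129, 126, 114, 101, 101, 100, 81, 72, 63, 64, 64, 72, 100, 127, 126, 111, 98, 61, 60, 57, 58, 59, 62, 58, 58, 60, 87, 128, 133, 136, 59, 56, 58, 55, 62, 62, 63, 65, 64, 64]
260 clean [162, 160, 149, 151, 165, 154, 159, 175, 162, 164, 168, 180, 198, 198, 199, 193, 152, 130, 129, 130, 134, 130, 127, 133, 137, 130, 125, 144, 146, 142, 67, 56, 56, 60, 65, 66, 66, 65, 68, 66]
```

After release the filter settled so that its frame and handle edges fall on exactly the same pixel rows as the seated dirty filter's did. One last look before handing in.

```bash
python3 - <<'E'
from h import *
s0=pickle.load(open("side0.pkl","rb")); s=snap("side")
for r in(180,190,200): 
    for n,f in(("dirty",s0),("clean",s)): print(r,n,f["frame"][r,208:222,1].tolist(),f["frame"][r,256:274,1].tolist())
cv2.imwrite("pics/fin.png",np.clip(cv2.resize(s["frame"][100:384,100:400],(792,750//1))[:600]*1.3,0,255).astype(np.uint8))
im=cv2.resize(s["frame"],(800,600)); cv2.imwrite("pics/fin.png",np.clip(im*1.3,0,255).astype(np.uint8))
E
```

```text
180 dirty [90, 59, 59, 63, 103, 136, 133, 114, 86, 70, 66, 65, 65, 64] [67, 68, 65, 65, 64, 92, 122, 127, 117, 85, 59, 59, 69, 130, 172, 167, 168, 165]
180 clean [85, 58, 61, 91, 143, 171, 165, 142, 110, 92, 95, 103, 105, 109] [174, 192, 173, 184, 169, 159, 201, 199, 159, 65, 58, 61, 64, 128, 173, 169, 170, 167]
190 dirty [155, 131, 75, 56, 56, 59, 99, 129, 129, 115, 106, 127, 127, 120] [57, 59, 58, 59, 58, 59, 62, 77, 109, 129, 135, 118, 58, 59, 57, 82, 106, 112]
190 clean [158, 133, 74, 58, 59, 88, 140, 164, 173, 173, 157, 183, 199, 194] [133, 131, 128, 128, 134, 135, 119, 124, 145, 145, 129, 82, 59, 59, 58, 82, 107, 114]
200 dirty [83, 84, 85, 77, 64, 57, 56, 57, 96, 128, 128, 106, 60, 64] [120, 94, 75, 62, 59, 58, 55, 58, 54, 54, 57, 56, 57, 59, 58, 59, 60, 64]
200 clean [84, 86, 84, 78, 61, 58, 57, 108, 171, 198, 204, 182, 132, 172] [135, 117, 95, 76, 68, 64, 63, 57, 58, 57, 57, 58, 58, 59, 57, 60, 60, 62]
```

View pics/fin.png

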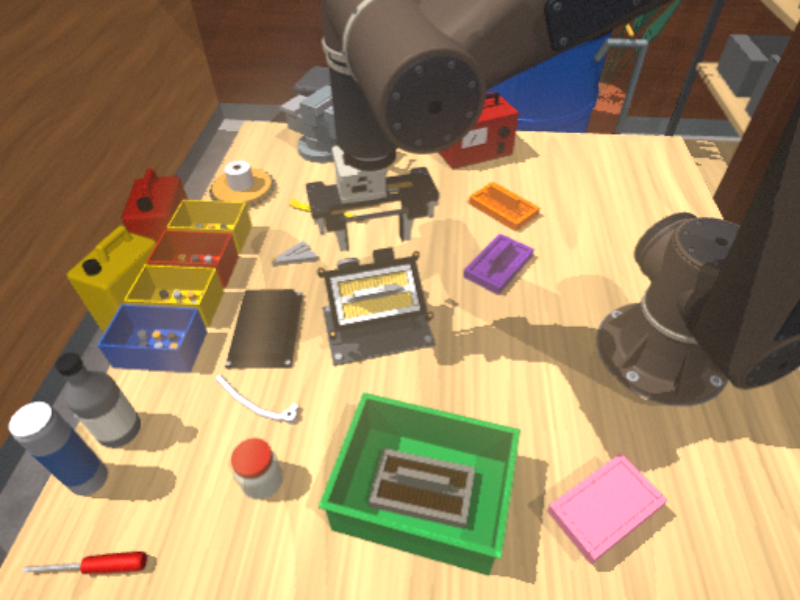

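The clean filter is in the case at (377,297), square with the rim and where the dirty one sat. The dirty filter is flat in the upright tub at (423,485), the bystanders are unmoved and the gripper is clear. Handing in.

```bash
python3 -c "
from plant import *
close_job()"
```

```text
the job is handed in; nothing more can be done
```

The job is handed in at about 24 s on the robot's clock. The dirty filter is in the scrap tub and the clean filter is let go on its seat in the case. No verdict was reported.

**How it went**
- **Grip:** The tool could not be tilted, so I gripped both handles across their 80 mm ends instead of across the 12 mm as advised.
- **Seating the clean filter:** I tilted it to about 30° against the case's upper lip and pressed it in. It caught twice, at up to about 30 N, and went home after I shifted it up-slope.

**Last checks (side camera)**
- **Clean filter:** Its edges fall within about 1 px (roughly 2–3 mm) of where the dirty filter's were when seated, on all the rows and columns I compared. It looks square with the rim.
- **Dirty filter:** It lies flat in the upright tub.
- **Bystanders:** They look unmoved.
- **Gripper:** It is open and well clear of everything.

**What disagreed**
- **Case position:** At the seat, the gripper was about 5 mm up-slope of, and 5 mm deeper than, where my case estimate put it. I put this down to the estimate's error across the slope and some slip of the handle in the pads.
- **Pixel picks:** My first picks on the clean filter had a 10 px crop-offset mistake, which I corrected before grasping.
- **Not measured:** I judged seating depth only by the match to the dirty filter's edges, because the side view barely shows height. The top view of the case was not used for a final check.

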